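# Reverse a row of wheel-nut sockets into the new carrier

## Task

Move the four colour-sleeved wheel-nut sockets from the dishes of the old wooden rack into the empty grey steel carrier, one standing upright in each pocket, in the reverse order, because the carrier will be turned round before it goes on the trolley: the socket that stands farthest left in the wooden rack, as seen from the robot, goes into the carrier's pocket farthest right, the next one beside it, and so on. Do not let any socket fall over on the way.

Things in the scene. Friction and masses are not known exactly. Their poses are not given: they have to be found in the camera images.
- socket_red: loose impact socket for wheel nuts, a round upright steel cylinder with a red plastic sleeve: 80 mm tall, about 0.26 kg, dark steel 29 mm in diameter, top face painted in the same colour round a dark hexagonal mouth, sleeve 32 mm in diameter from 24 to 76 mm above its foot. Origin: centre of its underside; z up its axis; its yaw means nothing.
- socket_yellow: loose impact socket for wheel nuts, a round upright steel cylinder with a yellow plastic sleeve: 80 mm tall, about 0.26 kg, dark steel 29 mm in diameter, top face painted in the same colour round a dark hexagonal mouth, sleeve 32 mm in diameter from 24 to 76 mm above its foot. Origin: centre of its underside; z up its axis; its yaw means nothing.
- socket_green: loose impact socket for wheel nuts, a round upright steel cylinder with a green plastic sleeve: 80 mm tall, about 0.26 kg, dark steel 29 mm in diameter, top face painted in the same colour round a dark hexagonal mouth, sleeve 32 mm in diameter from 24 to 76 mm above its foot. Origin: centre of its underside; z up its axis; its yaw means nothing.
- socket_blue: loose impact socket for wheel nuts, a round upright steel cylinder with a blue plastic sleeve: 80 mm tall, about 0.26 kg, dark steel 29 mm in diameter, top face painted in the same colour round a dark hexagonal mouth, sleeve 32 mm in diameter from 24 to 76 mm above its foot. Origin: centre of its underside; z up its axis; its yaw means nothing.
- dish_red: fixed shallow square dish with red walls on the old wooden rack, the starting place of the red socket: 56 mm outside, 50 mm inside, walls 16 mm high over its underside, floor 4 mm thick. Origin: centre of its underside. The four dishes sit in a random order, 60 mm apart, and show where each socket began.
- dish_yellow: fixed shallow square dish with yellow walls on the old wooden rack, the starting place of the yellow socket: 56 mm outside, 50 mm inside, walls 16 mm high over its underside, floor 4 mm thick. Origin: centre of its underside. The four dishes sit in a random order, 60 mm apart, and show where each socket began.
- dish_green: fixed shallow square dish with green walls on the old wooden rack, the starting place of the green socket: 56 mm outside, 50 mm inside, walls 16 mm high over its underside, floor 4 mm thick. Origin: centre of its underside. The four dishes sit in a random order, 60 mm apart, and show where each socket began.
- dish_blue: fixed shallow square dish with blue walls on the old wooden rack, the starting place of the blue socket: 56 mm outside, 50 mm inside, walls 16 mm high over its underside, floor 4 mm thick. Origin: centre of its underside. The four dishes sit in a random order, 60 mm apart, and show where each socket began.
- old_rack: fixed wooden board, 70 x 260 x 14 mm, carrying the four dishes, on the left or right half of the bench. Origin: centre of its underside; y along the row, to the left as seen from the robot; x across it, away from the robot. Dish centres at y = -90, -30, 30, 90 mm, x = 0; dish undersides at z = 14 mm, so the sockets stand at z = 18 mm.
- carrier: fixed grey steel carrier, 64 x 244 mm, black end tabs, on the other half of the bench: four open square pockets, 56 mm inside, at y = -90, -30, 30, 90 mm, x = 0, empty at the start. Floor top at z = 4 mm; walls 4 mm thick, up to z = 20 mm. Origin: centre of its underside; y along the row, to the left as seen from the robot; x across it, away from the robot.
Not all that is in view belongs to the job. Leave any white look-alike of the socket_blue alone.

How it is judged (in metres and radians):
At the end, for the whole second after the job is handed in: Each socket stands upright (within 0.1 rad) and at rest (under 0.02 m/s) on the floor of a carrier pocket (origin 0 to 9 mm above the carrier's underside, within 15 mm of the pocket's centre along and across the row); a socket whose dish is at y in the old rack is in the pocket at -y in the carrier (((y of dish_red in the frame of old_rack between -0.11 and -0.07 m and y of socket_red in the frame of carrier between 0.075 and 0.105 m) or (y of dish_red in the frame of old_rack between -0.05 and -0.01 m and y of socket_red in the frame of carrier between 0.015 and 0.045 m) or (y of dish_red in the frame of old_rack between 0.01 and 0.05 m and y of socket_red in the frame of carrier between -0.045 and -0.015 m) or (y of dish_red in the frame of old_rack between 0.07 and 0.11 m and y of socket_red in the frame of carrier between -0.105 and -0.075 m)) and x of socket_red in the frame of carrier between -0.015 and 0.015 m and z of socket_red in the frame of carrier between 0 and 0.009 m and angle between each of socket_red, socket_yellow, socket_green, socket_blue's own z axis and vertical below 0.1 rad and linear speed of each of socket_red, socket_yellow, socket_green, socket_blue below 0.02 m/s and ((y of dish_yellow in the frame of old_rack between -0.11 and -0.07 m and y of socket_yellow in the frame of carrier between 0.075 and 0.105 m) or (y of dish_yellow in the frame of old_rack between -0.05 and -0.01 m and y of socket_yellow in the frame of carrier between 0.015 and 0.045 m) or (y of dish_yellow in the frame of old_rack between 0.01 and 0.05 m and y of socket_yellow in the frame of carrier between -0.045 and -0.015 m) or (y of dish_yellow in the frame of old_rack between 0.07 and 0.11 m and y of socket_yellow in the frame of carrier between -0.105 and -0.075 m)) and x of socket_yellow in the frame of carrier between -0.015 and 0.015 m and z of socket_yellow in the frame of carrier between 0 and 0.009 m and ((y of dish_green in the frame of old_rack between -0.11 and -0.07 m and y of socket_green in the frame of carrier between 0.075 and 0.105 m) or (y of dish_green in the frame of old_rack between -0.05 and -0.01 m and y of socket_green in the frame of carrier between 0.015 and 0.045 m) or (y of dish_green in the frame of old_rack between 0.01 and 0.05 m and y of socket_green in the frame of carrier between -0.045 and -0.015 m) or (y of dish_green in the frame of old_rack between 0.07 and 0.11 m and y of socket_green in the frame of carrier between -0.105 and -0.075 m)) and x of socket_green in the frame of carrier between -0.015 and 0.015 m and z of socket_green in the frame of carrier between 0 and 0.009 m and ((y of dish_blue in the frame of old_rack between -0.11 and -0.07 m and y of socket_blue in the frame of carrier between 0.075 and 0.105 m) or (y of dish_blue in the frame of old_rack between -0.05 and -0.01 m and y of socket_blue in the frame of carrier between 0.015 and 0.045 m) or (y of dish_blue in the frame of old_rack between 0.01 and 0.05 m and y of socket_blue in the frame of carrier between -0.045 and -0.015 m) or (y of dish_blue in the frame of old_rack between 0.07 and 0.11 m and y of socket_blue in the frame of carrier between -0.105 and -0.075 m)) and x of socket_blue in the frame of carrier between -0.015 and 0.015 m and z of socket_blue in the frame of carrier between 0 and 0.009 m); the robot touches nothing.
It fails at once if a socket falls over (leans more than 0.7 rad) (angle between any of socket_red, socket_yellow, socket_green, socket_blue's own z axis and vertical above 0.7 rad).
It also fails if it takes over 109 s, if anything falls off the work surface, if the arm or the gripper's body presses on something with over 40 N, if the wrist force passes 120 N, or if a joint passes its speed limit or range.

## Robot

A 6-joint arm with a two-finger parallel gripper is mounted at the origin on the work surface. World frame = base frame: x ahead of the robot, y to its left, z up, the work surface at z = 0. Lengths are in m, angles in degrees, forces in N, time in s.
With the tool pointing down it reaches from about 0.375 to 0.9 m from the base axis. Payload 3.1 kg.
Tool frame: the origin (TCP) lies at the very end of the fingers, on their centre line; the grasp point (between the pads) lies 19 mm behind it; z points along the fingers, y is the line along which they close (so a half turn about z gives the same grasp; the last joint's range is limited). The gripper opens to 85 mm and grips with 20 to 120 N. Pads are 22 mm wide; open, the fingers measure 114 mm over their backs; the gripper's body (76 mm by 85 mm) begins 54 mm behind the grasp point. The pads swing forward as they close: fully open they stand 13 mm farther back than shut.
Start: joints at [-75.487, 30.224, 82.088, -0, 67.689, -10.227], TCP at [0.262, -0.568, 0.231] pointing down, gripper open.
Joint ranges: [-176.69, 176.69], [-43.24, 126.21], [12.49, 139.97], [-82, 262], [0, 151.66], [-163.58, 163.58]. Speed limits (degrees/s): [159.86, 159.86, 180, 180, 180, 180].

## Interface

Orientations are given as a 3x3 rotation matrix whose columns are the frame's x, y, z axes.
In Python, from rig import ctrl gives the robot as it stands.
- The arm moves only by the tool send_rows, never from a script. Its argument "series" is a list of rows, each an object of numbers: "tx", "ty", "tz": the shift along the tool's x, y, z in cm; "rx", "ry", "rz": the turn, a rotation vector about the tool's x, y, z in rad. In form: [{"tx": .., "ty": .., "tz": .., "rx": .., "ry": .., "rz": ..}, ...]. A call has 1 to 10 rows; each row is the pose to reach, as a shift and turn from the pose commanded when the call began, along the tool's axes at that moment; what a row does not reach only later rows make up. A row lasts 1/12 s, in which the tool goes at most 41.7 mm and 7.16 degrees, less where a joint would pass 70% of its speed; a pose out of reach is approached as far as the arm can. A call with a gripper value outside its range is refused whole. "claw" is the closure, from 0 (fully open) to 1 (shut), set as the call begins (left out, the last holds). The fingers move at their own pace and stop on an object; "force" is the grip in N (left out, the last holds). Time passes only in rows, so rows that repeat a pose let the fingers close. It gives the time, the measured TCP pose, the force, the opening and the grip force at its end, in the units of the state.
- ctrl.observe(): the state, without advancing time (a new reading comes with each control period).
- ctrl.snapshot(name): name is "scene" or "top" or "wrist"; returns a dict with "img" (400x640x3 uint8, red, green, blue), "intrinsics" (3x3 intrinsics, pixels), "R" (3x3) and "t" (3): a world point X has camera coordinates R X + t; the wrist camera has in their place "hand_eye" (4x4, takes a point from camera to tool coordinates, whose origin is the TCP and whose axes are the flange's). Camera axes: x right, y down, z forward; pixel columns grow to the right and rows downward; lengths in m; the calibration is good to about 2 mm. A picture is of the moment at which its call begins: read the wrist's pose just before it. There is no depth.
- ctrl.finish_job(): hands the job in; it is judged then, once.
The state is a dict: "time": time; "q": joint angles; "joint_vel": joint speeds; "tau": joint torques, N m; "position": TCP position; "eef_rot": TCP orientation; "wrist_force": force on the tool from outside, world axes, zero at the start; "torque": the same for the moment, N m; "gripper_width": opening from 0.0 (shut) to 1.0 (fully open); "grasp_force": force on a finger pad.
Only numpy, scipy, OpenCV 4.12 (cv2) and the standard library are available. Lean on these libraries where they do the work, as an engineer would, in place of code of your own. Each camera call takes 0.05 s, during which the arm holds its last target. There are 200 camera calls.

## Working session

There is one attempt and no reset: what is moved stays moved. The work goes in short steps, Python scripts to look and compute and a tool call to move; the robot and the scene stay as the last step left them, time stands still between calls to the robot, and variables do not carry over. Pictures are saved under pics/ and viewed, at most 14 in all, crops included, and the job is handed in when it is done.

Besides the shell and the picture viewer there is one more tool, called after "Request:" by a JSON object that holds its "op" and its "data". send_rows: Moves the arm, as the interface text tells. Its arguments: {"type":"object","properties":{"series":{"type":"array"},"claw":{"type":"number"},"force":{"type":"number"}},"required":["series"]}

```bash
mkdir -p pics; ls
python3 - <<'E'
from rig import ctrl
import cv2,numpy as np
s=ctrl.observe();print({k:np.round(v,3).tolist() for k,v in s.items()})
for n in("scene","top"):
    d=ctrl.snapshot(n);cv2.imwrite(f"pics/{n}0.png",d["img"][:,:,::-1]);print(n,d["intrinsics"],np.round(d["R"],4),d["t"])
E
```

```text
pics
{'time': 0.0, 'q': [-75.488, 30.279, 82.157, 0.0, 67.691, -10.229], 'joint_vel': [-0.049, -0.084, 0.083, -0.03, 0.056, 0.003], 'tau': [-0.002, -44.235, -17.802, -0.0, 0.008, -0.0], 'position': [0.261, -0.567, 0.23], 'eef_rot': [[0.908, 0.419, -0.001], [0.419, -0.908, 0.002], [0.0, -0.002, -1.0]], 'wrist_force': [-0.549, 0.197, 0.349], 'torque': [-0.004, -0.018, 0.054], 'grasp_force': 0.0, 'gripper_width': 1.001}
scene [[506.24107248   0.         312.21138996]
 [  0.         506.24107248 201.11623529]
 [  0.           0.           1.        ]] [[-0.6585  0.7525 -0.0108]
 [ 0.5905  0.5077 -0.6274]
 [-0.4666 -0.4195 -0.7787]] [ 0.31501097 -0.30366342  1.48655864]
top [[446.92019829   0.         316.90972667]
 [  0.         446.92019829 195.51176498]
 [  0.           0.           1.        ]] [[-0.0109 -0.9999  0.0064]
 [-0.9973  0.0104 -0.0722]
 [ 0.0721 -0.0071 -0.9974]] [0.02350709 0.50495326 0.99766027]
```

View pics/scene0.png

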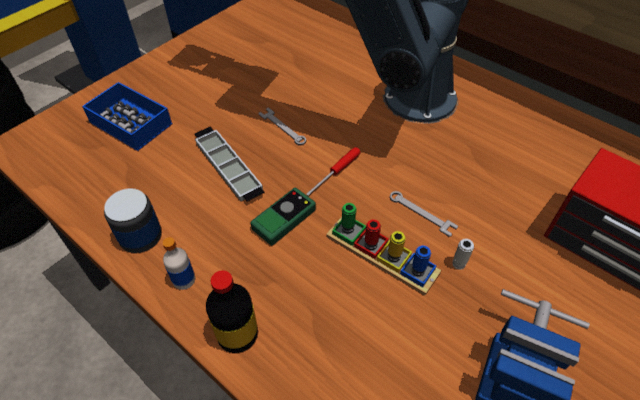

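View pics/top0.png

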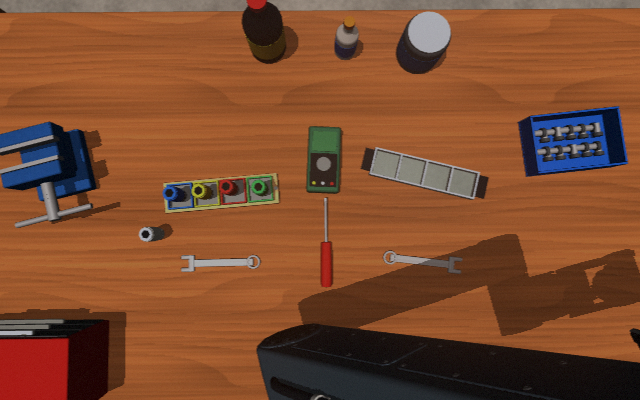

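Top view: the rack spans about (165–278, 175–212). Left to right its sockets are blue (173,193), yellow (199,190), red (228,187) and green (260,187). The white look-alike stands off the rack at (148,234). The carrier spans (362–487, 148–198). I'll enlarge both views of the rack and carrier.

Run:
```python
import cv2,numpy as np
a=cv2.imread("pics/top0.png")[165:250,130:290];b=cv2.imread("pics/scene0.png")[195:295,322:482]
a=cv2.resize(a,None,fx=4,fy=4,interpolation=cv2.INTER_CUBIC);b=cv2.resize(b,None,fx=2.5,fy=2.5,interpolation=cv2.INTER_CUBIC)
c=np.zeros((600,640,3),np.uint8);c[:340]=a;c[345:595,:400]=b;cv2.imwrite("pics/crop1.png",c)
```

```text
(no output)
```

View pics/crop1.png

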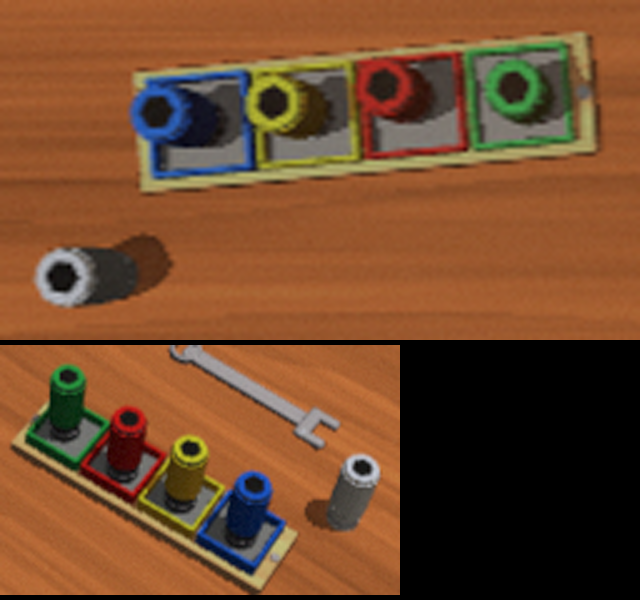

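Candidates for blue: the saturated blue one at top (170,192), standing in the blue dish, and the white one at (146,234) on the bare bench. The blue-sleeved one fits, because its sleeve colour matches its dish; the white one is the look-alike and stays put. Next I'll triangulate the socket mouths and measure the carrier.

```bash
cat > h.py <<'E'
import cv2,numpy as np
from rig import ctrl
def cam(n):
    if n!="wrist":
        d=ctrl.snapshot(n); return d["img"],d["intrinsics"],np.array(d["R"]),np.array(d["t"])
    s=ctrl.observe(); d=ctrl.snapshot(n); H=np.array(d["hand_eye"])
    Rt=np.array(s["eef_rot"]);R=(Rt@H[:3,:3]).T; c=np.array(s["position"])+Rt@H[:3,3]
    return d["img"],d["intrinsics"],R,-R@c
def onplane(p,c,z):
    _,K,R,t=c; o=-R.T@t; v=R.T@np.linalg.solve(K,[p[0],p[1],1]); return o+v*(z-o[2])/v[2]
def tri(p,c,q,d):
    P=[x[1]@np.c_[x[2],x[3]] for x in(c,d)]
    X=cv2.triangulatePoints(*P,np.array(p,float).reshape(2,1),np.array(q,float).reshape(2,1))[:,0]; return X[:3]/X[3]
def proj(X,c): x=c[1]@(c[2]@X+c[3]); return x[:2]/x[2]
def dark(c,seed,r=4):
    g=c[0].max(2).astype(float); u,v=np.mgrid[0:g.shape[0],0:g.shape[1]]
    seed=np.array(seed,float)
    for _ in range(5):
        m=((v-seed[0])**2+(u-seed[1])**2<r*r); w=np.clip(90-g,0,None)*m
        seed=np.array([(w*v).sum(),(w*u).sum()])/w.sum()
    return seed
def rect(mask):
    cs,_=cv2.findContours(mask.astype(np.uint8),cv2.RETR_EXTERNAL,cv2.CHAIN_APPROX_NONE)
    return cv2.minAreaRect(max(cs,key=cv2.contourArea))
E
python3 - <<'E'
from h import *
T=cam("top");S=cam("scene")
sd=dict(blue=((170,192.5),(424,251.4)),yellow=((198,190),(397.6,237.4)),red=((226.5,186.5),(373.6,224.2)),green=((258.5,187),(349.2,207.4)))
for k,(a,b) in sd.items():
    a=dark(T,a);b=dark(S,b);X=tri(a,T,b,S);print(k,a.round(1),b.round(1),X.round(4),"err",(proj(X,T)-a).round(1),"plane.098",onplane(a,T,.098).round(4))
for n,c,bx in(("top",T,(350,140,500,205)),("scene",S,(190,120,270,205))):
    hsv=cv2.cvtColor(c[0],cv2.COLOR_RGB2HSV)
    x0,y0,x1,y1=bx;sub=hsv[y0:y1,x0:x1]
    m=(sub[...,1]<60)&(sub[...,2]>90)
    cs,_=cv2.findContours(m.astype(np.uint8),cv2.RETR_EXTERNAL,cv2.CHAIN_APPROX_NONE)
    cc=max(cs,key=cv2.contourArea);box=cv2.boxPoints(cv2.minAreaRect(cc))+[x0,y0]
    print(n,box.round(1).tolist(),[onplane(p,c,.02).round(4)[:2].tolist() for p in box])
E
```

```text
blue [168.8 192.5] [423.1 250.4] [0.5084 0.3282 0.0997] err [-0.2  0.2] plane.098 [0.5089 0.3283 0.098 ]
yellow [197.8 190.2] [397.7 235.9] [0.5127 0.268  0.0994] err [-0.3  0.2] plane.098 [0.5132 0.2678 0.098 ]
red [225.3 185.9] [373.2 224. ] [0.5211 0.2106 0.0993] err [-0.3  0.2] plane.098 [0.5216 0.2103 0.098 ]
green [257.8 186.3] [348.8 207.1] [0.5194 0.1427 0.0996] err [-0.3  0.2] plane.098 [0.52   0.1423 0.098 ]
top [[368.6, 173.5], [375.1, 146.5], [480.6, 172.0], [474.0, 199.0]] [[0.554, -0.1001], [0.616, -0.1162], [0.555, -0.356], [0.4934, -0.3388]]
scene [[193.8, 139.8], [213.4, 124.0], [262.2, 185.0], [242.6, 200.7]] [[0.5588, -0.3513], [0.483, -0.3575], [0.5531, -0.099], [0.6197, -0.0997]]
```

Request:
{"op": "send_rows", "data": {"series": [{"tx": 3,"ty": -2,"tz": -1,"rz": -0.08},{"tx": 7,"ty": -4,"tz": -2,"rz": -0.18},{"tx": 10.5,"ty": -6,"tz": -3,"rz": -0.28},{"tx": 14,"ty": -8,"tz": -4,"rz": -0.38},{"tx": 17.5,"ty": -10,"tz": -5,"rz": -0.48},{"tx": 21,"ty": -12,"tz": -6,"rz": -0.58},{"tx": 24.5,"ty": -14,"tz": -6,"rz": -0.68},{"tx": 28,"ty": -16,"tz": -7,"rz": -0.78},{"tx": 31.5,"ty": -18,"tz": -7,"rz": -0.88},{"tx": 34,"ty": -20,"tz": -7,"rz": -0.89}], "claw": 0, "force": 50}}

```text
$.series[0]: bad value
```

Run:
```python
from h import *
c=cam("wrist");s=ctrl.observe();print(s["time"],np.round(s["position"],4),np.round(s["eef_rot"],3).tolist(),np.round(s["q"],1))
print("cam c",-c[2].T@c[3],c[2].round(3).tolist());cv2.imwrite("pics/w1.png",c[0][:,:,::-1])
```

```text
0.25 [ 0.2615 -0.5673  0.2308] [[0.908, 0.419, -0.0], [0.419, -0.908, 0.001], [0.0, -0.001, -1.0]] [-75.5  30.3  82.1   0.   67.7 -10.2]
cam c [ 0.32732028 -0.53641689  0.37336287] [[0.418, -0.908, -0.001], [-0.87, -0.401, 0.288], [-0.262, -0.12, -0.957]]
```

View pics/w1.png

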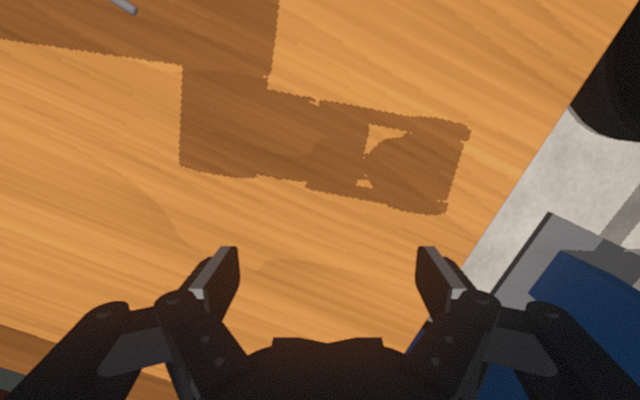

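The call was refused because every row needs all six keys. The picture only shows bare bench and the arm's shadow, with the fingers at (230,260) and (430,260). I'm resending with complete rows.

Request:
{"op": "send_rows", "data": {"series": [{"tx": 3,"ty": -2,"tz": -1,"rx": 0,"ry": 0,"rz": -0.08},{"tx": 7,"ty": -4,"tz": -2,"rx": 0,"ry": 0,"rz": -0.18},{"tx": 10.5,"ty": -6,"tz": -3,"rx": 0,"ry": 0,"rz": -0.28},{"tx": 14,"ty": -8,"tz": -4,"rx": 0,"ry": 0,"rz": -0.38},{"tx": 17.5,"ty": -10,"tz": -5,"rx": 0,"ry": 0,"rz": -0.48},{"tx": 21,"ty": -12,"tz": -6,"rx": 0,"ry": 0,"rz": -0.58},{"tx": 24.5,"ty": -14,"tz": -6,"rx": 0,"ry": 0,"rz": -0.68},{"tx": 28,"ty": -16,"tz": -7,"rx": 0,"ry": 0,"rz": -0.78},{"tx": 31.5,"ty": -18,"tz": -7,"rx": 0,"ry": 0,"rz": -0.88},{"tx": 31.5,"ty": -18,"tz": -7,"rx": 0,"ry": 0,"rz": -0.89}], "claw": 0, "force": 50}}

```text
time: 1.08
position: [0.4757, -0.266, 0.3021]
eef_rot: [[0.236, 0.972, 0.003], [0.972, -0.236, 0.003], [0.003, 0.002, -1.0]]
wrist_force: [0.4, -0.5, 1.0]
gripper_width: 0.998
grasp_force: 0.0
```

Run:
```python
from h import *
c=cam("wrist");s=ctrl.observe();print(s["time"],np.round(s["position"],4),np.round(s["eef_rot"],3).tolist(),np.round(s["q"],1))
np.savez("w2.npz",img=c[0],K=c[1],R=c[2],t=c[3])
cv2.imwrite("pics/w2.png",c[0][:,:,::-1])
```

```text
1.1333 [ 0.4741 -0.2688  0.3017] [[0.24, 0.971, 0.001], [0.971, -0.24, 0.0], [0.001, 0.001, -1.0]] [-41.3  19.5  88.6   0.   71.9 -27.5]
```

View pics/w2.png

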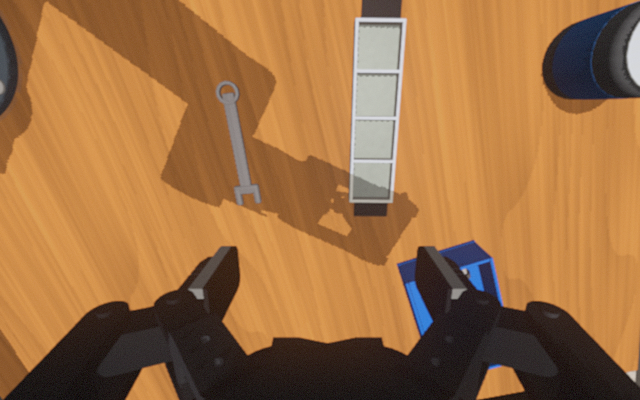

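The carrier's steel rim in the wrist view has corners at about (357,18), (405,18), (392,202) and (350,201). The image top is the robot's left. I'll refine these against the top view.

```bash
cat > q.py <<'E'
from h import *
def quad(img,bx):
    x0,y0,x1,y1=bx;sub=cv2.cvtColor(img,cv2.COLOR_RGB2HSV)[y0:y1,x0:x1]
    m=((sub[...,1]<70)&(sub[...,2]>90)).astype(np.uint8)
    m=cv2.morphologyEx(m,cv2.MORPH_CLOSE,np.ones((3,3)))
    cs,_=cv2.findContours(m,cv2.RETR_EXTERNAL,cv2.CHAIN_APPROX_NONE)
    h=cv2.convexHull(max(cs,key=cv2.contourArea))
    for e in np.linspace(1,12,45):
        a=cv2.approxPolyDP(h,e,True)
        if len(a)==4: break
    return a[:,0]+np.array([x0,y0])
E
python3 - <<'E'
from q import *
w=np.load("w2.npz");W=(w["img"],w["K"],w["R"],w["t"]);T=cam("top");S=cam("scene")
res={}
for n,c,bx in(("w",W,(340,5,415,212)),("t",T,(350,140,500,205)),("s",S,(190,120,270,205))):
    P=quad(c[0],bx);X=np.array([onplane(p,c,.02)[:2] for p in P])
    ctr=X.mean(0);k=[]
    for sx,sy in((-1,1),(1,1),(1,-1),(-1,-1)): # nearleft farleft farright nearright
        k.append(np.argmin([np.linalg.norm(x-(ctr+np.array([[.969,.247],[-.247,.969]])@[sx*.032,sy*.12])) for x in X]))
    res[n]=P[k];X=X[k];print(n,P[k].tolist(),X.round(4).tolist(),"ctr",X.mean(0).round(4),"len",np.linalg.norm(X-np.roll(X,-1,0),axis=1).round(4))
    d=X[0]+X[1]-X[2]-X[3];print(" yaw of row",np.degrees(np.arctan2(d[1],d[0])).round(2))
for i in range(4):print(tri(res["w"][i],W,res["t"][i],T).round(4),tri(res["s"][i],S,res["t"][i],T).round(4),tri(res["w"][i],W,res["s"][i],S).round(4))
E
```

```text
w [[355, 18], [406, 19], [392, 202], [349, 201]] [[0.5516, -0.1016], [0.6139, -0.1179], [0.5539, -0.3529], [0.4919, -0.3361]] ctr [ 0.5528 -0.2271] len [0.0643 0.2426 0.0642 0.242 ]
 yaw of row 75.7
t [[369, 173], [375, 148], [479, 172], [474, 197]] [[0.5552, -0.1011], [0.6127, -0.116], [0.555, -0.3525], [0.4979, -0.3389]] ctr [ 0.5552 -0.2271] len [0.0593 0.2434 0.0586 0.2446]
 yaw of row 76.37
s [[261, 186], [239, 196], [196, 139], [216, 130]] [[0.5573, -0.099], [0.6151, -0.1171], [0.5531, -0.349], [0.4945, -0.3343]] ctr [ 0.555  -0.2249] len [0.0605 0.24   0.0604 0.2435]
 yaw of row 75.04
[ 0.5544 -0.1013  0.0177] [ 0.5555 -0.1014  0.0167] [ 0.5541 -0.1018  0.0153]
[ 0.6139 -0.1167  0.016 ] [ 0.6138 -0.1172  0.0185] [ 0.6144 -0.1178  0.0188]
[ 0.5606 -0.3698 -0.0261] [ 0.5536 -0.3509  0.0197] [ 0.5526 -0.3513  0.0185]
[ 0.4918 -0.305   0.1141] [ 0.4958 -0.3363  0.0205] [ 0.4921 -0.3376  0.0163]
```

The carrier rim triangulates to z≈0.018, against 0.020 in the text. Its centre is (0.554,-0.227), row yaw 75.7°, and the sizes agree. The four socket tops came out at z≈0.0995, against 0.098 in the text. I'll add a delta helper and move above green.

```bash
cat > d.py <<'E'
import sys,numpy as np
from rig import ctrl
from scipy.spatial.transform import Rotation as Ro
def delta(x,y,z,yaw):
    s=ctrl.observe();R=np.array(s["eef_rot"]);p=np.array(s["position"]);a=np.radians(yaw);c,n=np.cos(a),np.sin(a)
    G=np.array([[c,n,0],[n,-c,0],[0,0,-1]])
    d=R.T@([x,y,z]-p)*100;r=Ro.from_matrix(R.T@G).as_rotvec()
    print("t",round(s["time"],2),"pos",p.round(4),"cm",d.round(2),"rot",r.round(3),"rows",round(max(np.linalg.norm(d)/4.17,np.linalg.norm(r)/.125),1),"w",round(s["gripper_width"],3),"F",np.round(s["wrist_force"],1))
if __name__=="__main__":
    v=list(map(float,sys.argv[1:]))
    for i in range(0,len(v),4):delta(*v[i:i+4])
E
python3 d.py .5196 .1425 .2 95
```

```text
t 1.23 pos [ 0.4724 -0.272   0.3012] cm [41.34 -5.6  10.1 ] rot [-0.     0.001 -0.335] rows 10.3 w 1.0 F [ 0.3 -0.3  1.1]
```

Request:
{"op": "send_rows", "data": {"series": [{"tx": 2.5,"ty": -0.3,"tz": 0,"rx": 0,"ry": 0,"rz": -0.02},{"tx": 6.5,"ty": -0.9,"tz": 0,"rx": 0,"ry": 0,"rz": -0.06},{"tx": 10.5,"ty": -1.4,"tz": 0,"rx": 0,"ry": 0,"rz": -0.1},{"tx": 14.5,"ty": -2,"tz": 0,"rx": 0,"ry": 0,"rz": -0.14},{"tx": 18.5,"ty": -2.5,"tz": 0,"rx": 0,"ry": 0,"rz": -0.18},{"tx": 22.5,"ty": -3,"tz": 0,"rx": 0,"ry": 0,"rz": -0.22},{"tx": 26.5,"ty": -3.6,"tz": 0,"rx": 0,"ry": 0,"rz": -0.26},{"tx": 30,"ty": -4.1,"tz": 0,"rx": 0,"ry": 0,"rz": -0.3},{"tx": 33,"ty": -4.5,"tz": 0,"rx": 0,"ry": 0,"rz": -0.335},{"tx": 34,"ty": -4.6,"tz": 0,"rx": 0,"ry": 0,"rz": -0.335}]}}

```text
time: 2.07
position: [0.5115, 0.0703, 0.3011]
eef_rot: [[-0.087, 0.996, -0.0], [0.996, 0.087, 0.001], [0.001, -0.0, -1.0]]
wrist_force: [-0.0, -1.1, 0.7]
gripper_width: 1.002
grasp_force: 0.0
```

Request:
{"op": "send_rows", "data": {"series": [{"tx": 0,"ty": 0,"tz": 0,"rx": 0,"ry": 0,"rz": 0},{"tx": 0,"ty": 0,"tz": 0,"rx": 0,"ry": 0,"rz": 0},{"tx": 0,"ty": 0,"tz": 0,"rx": 0,"ry": 0,"rz": 0}]}}

```text
time: 2.32
position: [0.5117, 0.0665, 0.3011]
eef_rot: [[-0.083, 0.997, -0.0], [0.997, 0.083, -0.001], [-0.001, -0.001, -1.0]]
wrist_force: [1.0, -0.3, 0.0]
gripper_width: 1.003
grasp_force: 0.0
```

```bash
python3 - <<'E'
from h import *
c=cam("wrist");np.savez("w3.npz",img=c[0],K=c[1],R=c[2],t=c[3])
G=dict(blue=(.5084,.3282),yellow=(.5127,.268),red=(.5211,.2106),green=(.5194,.1427))
T=cam("top");o=c[0].copy()
for k,g in G.items():
    p=proj(np.array([*g,.0985]),c);m=dark(c,p,9);print(k,p.round(1),m.round(1),onplane(m,c,.0985).round(4),tri(m,c,dark(T,proj(np.array([*g,.0995]),T)),T).round(4))
    cv2.circle(o,tuple(int(v) for v in m),2,(255,255,255),-1)
cv2.imwrite("pics/w3.png",o[:,:,::-1])
E
python3 d.py .5196 .1425 .2 95
```

```text
blue [ 348.1 -108.9] [nan nan] [nan nan nan] [nan nan nan]
t 2.42 pos [0.5116 0.0666 0.3012] cm [ 7.5   1.43 10.12] rot [-0.     0.    -0.004] rows 3.0 w 0.998 F [-0.1 -0.3 -0.8]h.py:20: RuntimeWarning: invalid value encountered in divide
  seed=np.array([(w*v).sum(),(w*u).sum()])/w.sum()
Traceback (most recent call last):
ValueError: cannot convert float NaN to integer
```

Run:
```python
from h import *
w=np.load("w3.npz");c=(w["img"],w["K"],w["R"],w["t"]);o=c[0].copy()
for k,g in dict(red=(.5211,.2106),green=(.5194,.1427)).items():
    p=proj(np.array([*g,.0985]),c);m=dark(c,p,9);print(k,p.round(1),m.round(1),onplane(m,c,.0985).round(4))
    cv2.circle(o,tuple(int(v) for v in m),2,(255,255,255),-1)
cv2.imwrite("pics/w3.png",o[:,:,::-1])
```

```text
red [348.6  33.9] [347.2  33.9] [0.5197 0.2105 0.0985]
green [340.7 102.1] [339.5 102.1] [0.518  0.1426 0.0985]
```

View pics/w3.png

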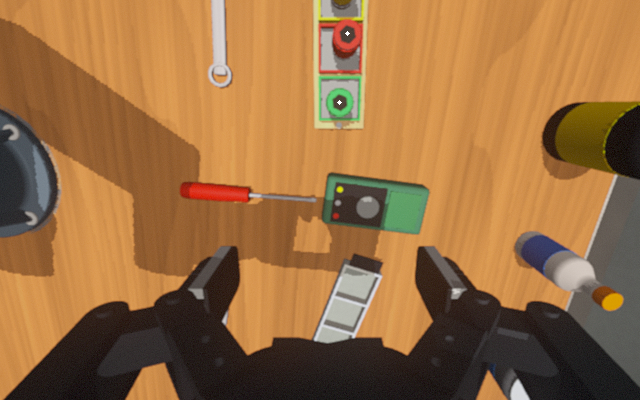

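The wrist view shows the green mouth at (339,102) and red at (347,34). Both land within 1.4 mm of the triangulated points, so I'll use the averages. Now I'll move over green and down.

Request:
{"op": "send_rows", "data": {"series": [{"tx": 2.5,"ty": 0.4,"tz": 2,"rx": 0,"ry": 0,"rz": 0},{"tx": 5,"ty": 0.9,"tz": 5,"rx": 0,"ry": 0,"rz": 0},{"tx": 7,"ty": 1.3,"tz": 8,"rx": 0,"ry": 0,"rz": 0},{"tx": 7.5,"ty": 1.35,"tz": 11,"rx": 0,"ry": 0,"rz": 0},{"tx": 7.5,"ty": 1.35,"tz": 14,"rx": 0,"ry": 0,"rz": 0},{"tx": 7.5,"ty": 1.35,"tz": 15,"rx": 0,"ry": 0,"rz": 0},{"tx": 7.5,"ty": 1.35,"tz": 15,"rx": 0,"ry": 0,"rz": 0},{"tx": 7.5,"ty": 1.35,"tz": 15,"rx": 0,"ry": 0,"rz": 0}]}}

```text
time: 3.08
position: [0.5192, 0.1435, 0.1517]
eef_rot: [[-0.084, 0.996, 0.0], [0.996, 0.084, -0.0], [-0.0, 0.0, -1.0]]
wrist_force: [0.1, 0.1, 0.2]
gripper_width: 1.001
grasp_force: 0.0
```

```bash
python3 d.py .5187 .1427 .045 95
```

```text
t 3.08 pos [0.5192 0.1435 0.1517] cm [-0.07 -0.06 10.67] rot [ 0.     0.    -0.003] rows 2.6 w 1.001 F [0.1 0.1 0.2]
```

Request:
{"op": "send_rows", "data": {"series": [{"tx": -0.05,"ty": 0,"tz": 2,"rx": 0,"ry": 0,"rz": 0},{"tx": -0.05,"ty": -0.05,"tz": 4.5,"rx": 0,"ry": 0,"rz": 0},{"tx": -0.05,"ty": -0.05,"tz": 7,"rx": 0,"ry": 0,"rz": 0},{"tx": -0.05,"ty": -0.05,"tz": 9,"rx": 0,"ry": 0,"rz": 0},{"tx": -0.05,"ty": -0.05,"tz": 10.2,"rx": 0,"ry": 0,"rz": 0},{"tx": -0.05,"ty": -0.05,"tz": 10.6,"rx": 0,"ry": 0,"rz": 0},{"tx": -0.05,"ty": -0.05,"tz": 10.6,"rx": 0,"ry": 0,"rz": 0},{"tx": -0.05,"ty": -0.05,"tz": 10.6,"rx": 0,"ry": 0,"rz": 0}]}}

```text
time: 3.75
position: [0.5198, 0.1437, 0.0469]
eef_rot: [[-0.085, 0.996, 0.003], [0.996, 0.085, 0.0], [-0.0, 0.003, -1.0]]
wrist_force: [-0.1, -0.8, -1.3]
gripper_width: 0.998
grasp_force: 0.0
```

Request:
{"op": "send_rows", "data": {"series": [{"tx": 0,"ty": 0,"tz": 0,"rx": 0,"ry": 0,"rz": 0},{"tx": 0,"ty": 0,"tz": 0,"rx": 0,"ry": 0,"rz": 0},{"tx": 0,"ty": 0,"tz": 0,"rx": 0,"ry": 0,"rz": 0},{"tx": 0,"ty": 0,"tz": 0,"rx": 0,"ry": 0,"rz": 0},{"tx": 0,"ty": 0,"tz": 0,"rx": 0,"ry": 0,"rz": 0},{"tx": 0,"ty": 0,"tz": 0,"rx": 0,"ry": 0,"rz": 0},{"tx": 0,"ty": 0,"tz": 0,"rx": 0,"ry": 0,"rz": 0},{"tx": 0,"ty": 0,"tz": 0,"rx": 0,"ry": 0,"rz": 0},{"tx": 0,"ty": 0,"tz": 0,"rx": 0,"ry": 0,"rz": 0},{"tx": 0,"ty": 0,"tz": 0,"rx": 0,"ry": 0,"rz": 0}], "claw": 1, "force": 50}}

```text
time: 4.58
position: [0.5187, 0.144, 0.046]
eef_rot: [[-0.086, 0.996, 0.001], [0.996, 0.086, 0.0], [0.0, 0.001, -1.0]]
wrist_force: [0.3, 0.7, 5.1]
gripper_width: 0.362
grasp_force: 49.1
```

Request:
{"op": "send_rows", "data": {"series": [{"tx": 0,"ty": 0,"tz": -0.5,"rx": 0,"ry": 0,"rz": 0},{"tx": 0,"ty": 0,"tz": -1.5,"rx": 0,"ry": 0,"rz": 0},{"tx": 0,"ty": 0,"tz": -3.5,"rx": 0,"ry": 0,"rz": 0},{"tx": 0,"ty": 0,"tz": -6,"rx": 0,"ry": 0,"rz": 0},{"tx": 0,"ty": 0,"tz": -9,"rx": 0,"ry": 0,"rz": 0},{"tx": 0,"ty": 0,"tz": -12,"rx": 0,"ry": 0,"rz": 0},{"tx": 0,"ty": 0,"tz": -14,"rx": 0,"ry": 0,"rz": 0},{"tx": 0,"ty": 0,"tz": -15,"rx": 0,"ry": 0,"rz": 0},{"tx": 0,"ty": 0,"tz": -15,"rx": 0,"ry": 0,"rz": 0}]}}

```text
time: 5.33
position: [0.5191, 0.1441, 0.1977]
eef_rot: [[-0.086, 0.996, 0.005], [0.996, 0.086, 0.0], [-0.0, 0.005, -1.0]]
wrist_force: [-0.2, 0.1, -2.9]
gripper_width: 0.363
grasp_force: 50.1
```

```bash
python3 - <<'E'
from h import *
cv2.imwrite("pics/s4.png",cv2.resize(cam("scene")[0][100:300,180:480,::-1],None,fx=2,fy=2))
E
python3 d.py .576 -.140 .18 75.7
```

```text
t 5.38 pos [0.518  0.1439 0.1959] cm [-28.79   3.33   1.59] rot [ 0.001 -0.     0.336] rows 7.0 w 0.364 F [-0.8 -0.2 -4.4]
```

View pics/s4.png

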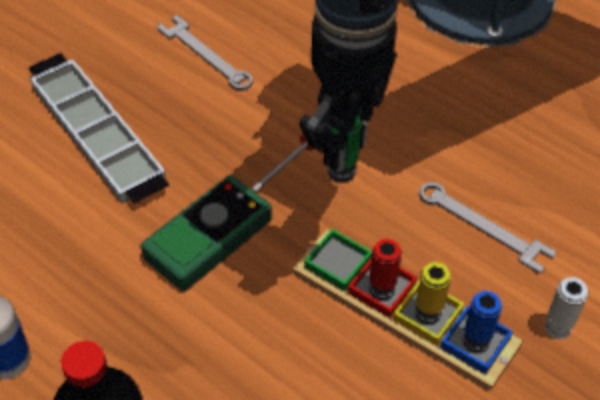

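The scene picture shows green held upright at (340,150), its dish empty, and the other three still standing. I'm carrying green to the carrier's leftmost pocket.

Request:
{"op": "send_rows", "data": {"series": [{"tx": -1,"ty": 0.1,"tz": 0,"rx": 0,"ry": 0,"rz": 0.02},{"tx": -4,"ty": 0.5,"tz": 0,"rx": 0,"ry": 0,"rz": 0.06},{"tx": -8,"ty": 1,"tz": 0,"rx": 0,"ry": 0,"rz": 0.1},{"tx": -12,"ty": 1.5,"tz": 0,"rx": 0,"ry": 0,"rz": 0.15},{"tx": -16,"ty": 2,"tz": 0,"rx": 0,"ry": 0,"rz": 0.2},{"tx": -20,"ty": 2.4,"tz": 0.5,"rx": 0,"ry": 0,"rz": 0.25},{"tx": -24,"ty": 2.8,"tz": 1,"rx": 0,"ry": 0,"rz": 0.3},{"tx": -27,"ty": 3.1,"tz": 1.6,"rx": 0,"ry": 0,"rz": 0.33},{"tx": -28.5,"ty": 3.3,"tz": 2,"rx": 0,"ry": 0,"rz": 0.336},{"tx": -28.8,"ty": 3.3,"tz": 2,"rx": 0,"ry": 0,"rz": 0.336}]}}

```text
time: 6.22
position: [0.5748, -0.1439, 0.1721]
eef_rot: [[0.252, 0.968, -0.004], [0.968, -0.252, 0.001], [-0.0, -0.004, -1.0]]
wrist_force: [0.6, 0.2, -3.6]
gripper_width: 0.357
grasp_force: 50.0
```

Request:
{"op": "send_rows", "data": {"series": [{"tx": 0,"ty": 0,"tz": 2,"rx": 0,"ry": 0,"rz": 0},{"tx": 0,"ty": 0,"tz": 5,"rx": 0,"ry": 0,"rz": 0},{"tx": 0,"ty": 0,"tz": 7,"rx": 0,"ry": 0,"rz": 0},{"tx": 0,"ty": 0,"tz": 8,"rx": 0,"ry": 0,"rz": 0},{"tx": 0,"ty": 0,"tz": 8,"rx": 0,"ry": 0,"rz": 0},{"tx": 0,"ty": 0,"tz": 8,"rx": 0,"ry": 0,"rz": 0},{"tx": 0,"ty": 0,"tz": 8,"rx": 0,"ry": 0,"rz": 0}]}}

```text
time: 6.8
position: [0.5765, -0.1401, 0.0962]
eef_rot: [[0.247, 0.969, 0.002], [0.969, -0.247, -0.001], [-0.0, 0.002, -1.0]]
wrist_force: [-0.3, 0.4, -3.0]
gripper_width: 0.359
grasp_force: 50.1
```

```bash
python3 d.py .576 -.140 .033 75.7
```

```text
t 6.8 pos [ 0.5765 -0.1401  0.0962] cm [-0.   -0.07  6.32] rot [0.002 0.    0.   ] rows 1.5 w 0.359 F [-0.3  0.4 -3. ]
```

Request:
{"op": "send_rows", "data": {"series": [{"tx": 0,"ty": -0.05,"tz": 1.5,"rx": 0,"ry": 0,"rz": 0},{"tx": 0,"ty": -0.05,"tz": 3,"rx": 0,"ry": 0,"rz": 0},{"tx": 0,"ty": -0.05,"tz": 4.5,"rx": 0,"ry": 0,"rz": 0},{"tx": 0,"ty": -0.05,"tz": 5.5,"rx": 0,"ry": 0,"rz": 0},{"tx": 0,"ty": -0.05,"tz": 6,"rx": 0,"ry": 0,"rz": 0},{"tx": 0,"ty": -0.05,"tz": 6.3,"rx": 0,"ry": 0,"rz": 0},{"tx": 0,"ty": -0.05,"tz": 6.3,"rx": 0,"ry": 0,"rz": 0},{"tx": 0,"ty": -0.05,"tz": 6.3,"rx": 0,"ry": 0,"rz": 0},{"tx": 0,"ty": -0.05,"tz": 6.3,"rx": 0,"ry": 0,"rz": 0}]}}

```text
time: 7.55
position: [0.5759, -0.1403, 0.0331]
eef_rot: [[0.247, 0.969, 0.002], [0.969, -0.247, -0.001], [-0.0, 0.002, -1.0]]
wrist_force: [0.1, -0.1, -3.8]
gripper_width: 0.36
grasp_force: 50.1
```

Request:
{"op": "send_rows", "data": {"series": [{"tx": 0,"ty": 0,"tz": 0.1,"rx": 0,"ry": 0,"rz": 0},{"tx": 0,"ty": 0,"tz": 0.15,"rx": 0,"ry": 0,"rz": 0},{"tx": 0,"ty": 0,"tz": 0.15,"rx": 0,"ry": 0,"rz": 0}]}}

```text
time: 7.8
position: [0.5759, -0.1404, 0.032]
eef_rot: [[0.247, 0.969, 0.002], [0.969, -0.247, -0.001], [-0.0, 0.002, -1.0]]
wrist_force: [0.4, 0.5, 4.7]
gripper_width: 0.365
grasp_force: 50.9
```

Request:
{"op": "send_rows", "data": {"series": [{"tx": 0,"ty": 0,"tz": 0,"rx": 0,"ry": 0,"rz": 0},{"tx": 0,"ty": 0,"tz": 0,"rx": 0,"ry": 0,"rz": 0},{"tx": 0,"ty": 0,"tz": 0,"rx": 0,"ry": 0,"rz": 0},{"tx": 0,"ty": 0,"tz": 0,"rx": 0,"ry": 0,"rz": 0},{"tx": 0,"ty": 0,"tz": 0,"rx": 0,"ry": 0,"rz": 0},{"tx": 0,"ty": 0,"tz": 0,"rx": 0,"ry": 0,"rz": 0},{"tx": 0,"ty": 0,"tz": 0,"rx": 0,"ry": 0,"rz": 0},{"tx": 0,"ty": 0,"tz": 0,"rx": 0,"ry": 0,"rz": 0}], "claw": 0}}

```text
time: 8.47
position: [0.5752, -0.1401, 0.0307]
eef_rot: [[0.247, 0.969, -0.0], [0.969, -0.247, 0.0], [0.0, -0.0, -1.0]]
wrist_force: [0.6, 0.2, -0.1]
gripper_width: 1.002
grasp_force: 0.0
```

Request:
{"op": "send_rows", "data": {"series": [{"tx": 0,"ty": 0,"tz": -0.5,"rx": 0,"ry": 0,"rz": 0},{"tx": 0,"ty": 0,"tz": -1.5,"rx": 0,"ry": 0,"rz": 0},{"tx": 0,"ty": 0,"tz": -3.5,"rx": 0,"ry": 0,"rz": 0},{"tx": 0,"ty": 0,"tz": -6,"rx": 0,"ry": 0,"rz": 0},{"tx": 0,"ty": 0,"tz": -9,"rx": 0,"ry": 0,"rz": 0},{"tx": 0,"ty": 0,"tz": -12,"rx": 0,"ry": 0,"rz": 0},{"tx": 0,"ty": 0,"tz": -14,"rx": 0,"ry": 0,"rz": 0},{"tx": 0,"ty": 0,"tz": -15,"rx": 0,"ry": 0,"rz": 0},{"tx": 0,"ty": 0,"tz": -15,"rx": 0,"ry": 0,"rz": 0},{"tx": 0,"ty": 0,"tz": -15,"rx": 0,"ry": 0,"rz": 0}]}}

```text
time: 9.3
position: [0.575, -0.14, 0.1811]
eef_rot: [[0.247, 0.969, 0.0], [0.969, -0.247, -0.0], [-0.0, 0.0, -1.0]]
wrist_force: [-0.2, -0.1, -0.6]
gripper_width: 0.999
grasp_force: 0.0
```

```bash
python3 - <<'E'
from h import *
S=cam("scene")
cv2.imwrite("pics/s5.png",cv2.resize(S[0][100:300,180:480,::-1],None,fx=2,fy=2))
E
python3 d.py .5204 .2106 .15 95
```

```text
t 9.35 pos [ 0.5743 -0.1397  0.18  ] cm [ 32.61 -13.89   3.04] rot [-0.002 -0.001 -0.337] rows 8.5 w 1.003 F [-0.8 -0.6 -0.2]
```

View pics/s5.png

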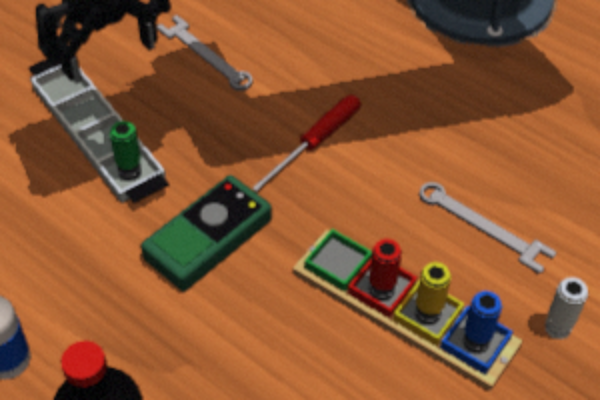

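Green stands upright in the leftmost pocket at (125,150) in the crop. Now red. Its target is the x=0.5614 pocket.

Request:
{"op": "send_rows", "data": {"series": [{"tx": 3,"ty": -1.2,"tz": 0,"rx": 0,"ry": 0,"rz": -0.03},{"tx": 6.8,"ty": -2.8,"tz": 0,"rx": 0,"ry": 0,"rz": -0.07},{"tx": 10.6,"ty": -4.5,"tz": 0,"rx": 0,"ry": 0,"rz": -0.11},{"tx": 14.4,"ty": -6.1,"tz": 0,"rx": 0,"ry": 0,"rz": -0.15},{"tx": 18.2,"ty": -7.7,"tz": 0,"rx": 0,"ry": 0,"rz": -0.19},{"tx": 22,"ty": -9.4,"tz": 0.5,"rx": 0,"ry": 0,"rz": -0.23},{"tx": 25.8,"ty": -11,"tz": 1,"rx": 0,"ry": 0,"rz": -0.27},{"tx": 29.4,"ty": -12.5,"tz": 2,"rx": 0,"ry": 0,"rz": -0.31},{"tx": 32,"ty": -13.6,"tz": 3,"rx": 0,"ry": 0,"rz": -0.337},{"tx": 32.6,"ty": -13.9,"tz": 3,"rx": 0,"ry": 0,"rz": -0.337}]}}

```text
time: 10.18
position: [0.5172, 0.2138, 0.1471]
eef_rot: [[-0.092, 0.996, -0.008], [0.996, 0.092, -0.0], [0.001, -0.008, -1.0]]
wrist_force: [-0.3, -0.6, -0.5]
gripper_width: 0.999
grasp_force: 0.0
```

Request:
{"op": "send_rows", "data": {"series": [{"tx": 0,"ty": 0,"tz": 0,"rx": 0,"ry": 0,"rz": 0},{"tx": 0,"ty": 0,"tz": 0,"rx": 0,"ry": 0,"rz": 0},{"tx": 0,"ty": 0,"tz": 0,"rx": 0,"ry": 0,"rz": 0}]}}

```text
time: 10.43
position: [0.5215, 0.2089, 0.1504]
eef_rot: [[-0.085, 0.996, -0.001], [0.996, 0.085, -0.001], [-0.001, -0.001, -1.0]]
wrist_force: [-0.1, 0.5, 0.6]
gripper_width: 0.998
grasp_force: 0.0
```

```bash
python3 d.py .5204 .2106 .045 95
python3 - <<'E'
from h import *
c=cam("wrist")
for k,g in dict(yellow=(.512,.268),blue=(.5077,.3282)).items():
    p=proj(np.array([*g,.0985]),c)
    if p[1]>8: m=dark(c,p,12);print(k,p.round(1),m.round(1),onplane(m,c,.0985).round(4))
E
```

```text
t 10.43 pos [0.5215 0.2089 0.1504] cm [ 0.19 -0.09 10.54] rot [-0.001  0.001 -0.002] rows 2.5 w 0.998 F [-0.1  0.5  0.6]
yellow [321.6 126.8] [320.6 126.6] [0.5114 0.2681 0.0985]
blue [322.5  19.8] [321.8  20.2] [0.5073 0.328  0.0985]
```

Request:
{"op": "send_rows", "data": {"series": [{"tx": 0.15,"ty": -0.05,"tz": 2,"rx": 0,"ry": 0,"rz": 0},{"tx": 0.15,"ty": -0.05,"tz": 4.5,"rx": 0,"ry": 0,"rz": 0},{"tx": 0.15,"ty": -0.05,"tz": 7,"rx": 0,"ry": 0,"rz": 0},{"tx": 0.15,"ty": -0.05,"tz": 9,"rx": 0,"ry": 0,"rz": 0},{"tx": 0.15,"ty": -0.05,"tz": 10.2,"rx": 0,"ry": 0,"rz": 0},{"tx": 0.15,"ty": -0.05,"tz": 10.5,"rx": 0,"ry": 0,"rz": 0},{"tx": 0.15,"ty": -0.05,"tz": 10.5,"rx": 0,"ry": 0,"rz": 0},{"tx": 0.15,"ty": -0.05,"tz": 10.5,"rx": 0,"ry": 0,"rz": 0}]}}

```text
time: 11.15
position: [0.5216, 0.2112, 0.0466]
eef_rot: [[-0.086, 0.996, 0.002], [0.996, 0.086, 0.0], [0.0, 0.002, -1.0]]
wrist_force: [-0.1, 0.6, -0.3]
gripper_width: 1.002
grasp_force: 0.0
```

Request:
{"op": "send_rows", "data": {"series": [{"tx": 0,"ty": 0,"tz": 0,"rx": 0,"ry": 0,"rz": 0},{"tx": 0,"ty": 0,"tz": 0,"rx": 0,"ry": 0,"rz": 0},{"tx": 0,"ty": 0,"tz": 0,"rx": 0,"ry": 0,"rz": 0},{"tx": 0,"ty": 0,"tz": 0,"rx": 0,"ry": 0,"rz": 0},{"tx": 0,"ty": 0,"tz": 0,"rx": 0,"ry": 0,"rz": 0},{"tx": 0,"ty": 0,"tz": 0,"rx": 0,"ry": 0,"rz": 0},{"tx": 0,"ty": 0,"tz": 0,"rx": 0,"ry": 0,"rz": 0},{"tx": 0,"ty": 0,"tz": 0,"rx": 0,"ry": 0,"rz": 0},{"tx": 0,"ty": 0,"tz": 0,"rx": 0,"ry": 0,"rz": 0},{"tx": 0,"ty": 0,"tz": 0,"rx": 0,"ry": 0,"rz": 0}], "claw": 1, "force": 50}}

```text
time: 11.98
position: [0.5207, 0.2118, 0.0466]
eef_rot: [[-0.087, 0.996, 0.001], [0.996, 0.087, 0.0], [0.0, 0.001, -1.0]]
wrist_force: [-1.3, -0.2, 4.6]
gripper_width: 0.366
grasp_force: 49.1
```

Request:
{"op": "send_rows", "data": {"series": [{"tx": 0,"ty": 0,"tz": -0.5,"rx": 0,"ry": 0,"rz": 0},{"tx": 0,"ty": 0,"tz": -1.5,"rx": 0,"ry": 0,"rz": 0},{"tx": 0,"ty": 0,"tz": -3.5,"rx": 0,"ry": 0,"rz": 0},{"tx": 0,"ty": 0,"tz": -6,"rx": 0,"ry": 0,"rz": 0},{"tx": 0,"ty": 0,"tz": -9,"rx": 0,"ry": 0,"rz": 0},{"tx": 0,"ty": 0,"tz": -12,"rx": 0,"ry": 0,"rz": 0},{"tx": 0,"ty": 0,"tz": -14,"rx": 0,"ry": 0,"rz": 0},{"tx": 0,"ty": 0,"tz": -15,"rx": 0,"ry": 0,"rz": 0},{"tx": 0,"ty": 0,"tz": -15,"rx": 0,"ry": 0,"rz": 0},{"tx": 0,"ty": 0,"tz": -15,"rx": 0,"ry": 0,"rz": 0}]}}

```text
time: 12.82
position: [0.52, 0.2115, 0.1956]
eef_rot: [[-0.087, 0.996, -0.001], [0.996, 0.087, -0.0], [-0.0, -0.001, -1.0]]
wrist_force: [-0.4, 0.4, -4.0]
gripper_width: 0.361
grasp_force: 49.8
```

```bash
python3 d.py .5614 -.198 .18 75.7
```

```text
t 12.82 pos [0.52   0.2115 0.1956] cm [-41.16   0.57   1.56] rot [-0.001  0.     0.337] rows 9.9 w 0.361 F [-0.4  0.4 -4. ]
```

Request:
{"op": "send_rows", "data": {"series": [{"tx": -1,"ty": 0,"tz": 0,"rx": 0,"ry": 0,"rz": 0.01},{"tx": -4,"ty": 0.1,"tz": 0,"rx": 0,"ry": 0,"rz": 0.03},{"tx": -8,"ty": 0.1,"tz": 0,"rx": 0,"ry": 0,"rz": 0.07},{"tx": -12,"ty": 0.2,"tz": 0,"rx": 0,"ry": 0,"rz": 0.1},{"tx": -16,"ty": 0.2,"tz": 0,"rx": 0,"ry": 0,"rz": 0.13},{"tx": -20,"ty": 0.3,"tz": 0,"rx": 0,"ry": 0,"rz": 0.17},{"tx": -24,"ty": 0.3,"tz": 0,"rx": 0,"ry": 0,"rz": 0.2},{"tx": -28,"ty": 0.4,"tz": 0,"rx": 0,"ry": 0,"rz": 0.23},{"tx": -31,"ty": 0.4,"tz": 0,"rx": 0,"ry": 0,"rz": 0.26},{"tx": -33,"ty": 0.45,"tz": 0,"rx": 0,"ry": 0,"rz": 0.27}]}}

```text
time: 13.65
position: [0.5526, -0.1208, 0.1937]
eef_rot: [[0.187, 0.982, -0.003], [0.982, -0.187, 0.0], [-0.001, -0.003, -1.0]]
wrist_force: [0.8, -0.2, -3.1]
gripper_width: 0.362
grasp_force: 49.8
```

```bash
python3 d.py .5614 -.198 .18 75.7
```

```text
t 13.65 pos [ 0.5526 -0.1208  0.1937] cm [-7.42  2.31  1.36] rot [-0.003  0.001  0.062] rows 1.9 w 0.362 F [ 0.8 -0.2 -3.1]
```

Request:
{"op": "send_rows", "data": {"series": [{"tx": -2,"ty": 0.6,"tz": 0,"rx": 0,"ry": 0,"rz": 0.02},{"tx": -4.5,"ty": 1.4,"tz": 0,"rx": 0,"ry": 0,"rz": 0.04},{"tx": -6.8,"ty": 2.1,"tz": 0.5,"rx": 0,"ry": 0,"rz": 0.06},{"tx": -7.6,"ty": 2.3,"tz": 2,"rx": 0,"ry": 0,"rz": 0.065},{"tx": -7.6,"ty": 2.3,"tz": 4,"rx": 0,"ry": 0,"rz": 0.065},{"tx": -7.6,"ty": 2.3,"tz": 6,"rx": 0,"ry": 0,"rz": 0.065},{"tx": -7.6,"ty": 2.3,"tz": 8,"rx": 0,"ry": 0,"rz": 0.065},{"tx": -7.6,"ty": 2.3,"tz": 9,"rx": 0,"ry": 0,"rz": 0.065},{"tx": -7.6,"ty": 2.3,"tz": 9,"rx": 0,"ry": 0,"rz": 0.065},{"tx": -7.6,"ty": 2.3,"tz": 9,"rx": 0,"ry": 0,"rz": 0.065}]}}

```text
time: 14.48
position: [0.5616, -0.1956, 0.1045]
eef_rot: [[0.246, 0.969, -0.003], [0.969, -0.246, 0.001], [0.001, -0.003, -1.0]]
wrist_force: [0.3, -0.4, -3.3]
gripper_width: 0.367
grasp_force: 49.9
```

```bash
python3 d.py .5614 -.198 .033 75.7
```

```text
t 14.48 pos [ 0.5616 -0.1956  0.1045] cm [-0.25  0.06  7.15] rot [-0.003 -0.001  0.001] rows 1.7 w 0.367 F [ 0.3 -0.4 -3.3]
```

Request:
{"op": "send_rows", "data": {"series": [{"tx": -0.1,"ty": 0.05,"tz": 1.5,"rx": 0,"ry": 0,"rz": 0},{"tx": -0.25,"ty": 0.05,"tz": 3.5,"rx": 0,"ry": 0,"rz": 0},{"tx": -0.25,"ty": 0.05,"tz": 5.2,"rx": 0,"ry": 0,"rz": 0},{"tx": -0.25,"ty": 0.05,"tz": 6.4,"rx": 0,"ry": 0,"rz": 0},{"tx": -0.25,"ty": 0.05,"tz": 6.9,"rx": 0,"ry": 0,"rz": 0},{"tx": -0.25,"ty": 0.05,"tz": 7.1,"rx": 0,"ry": 0,"rz": 0},{"tx": -0.25,"ty": 0.05,"tz": 7.2,"rx": 0,"ry": 0,"rz": 0},{"tx": -0.25,"ty": 0.05,"tz": 7.25,"rx": 0,"ry": 0,"rz": 0},{"tx": -0.25,"ty": 0.05,"tz": 7.25,"rx": 0,"ry": 0,"rz": 0},{"tx": -0.25,"ty": 0.05,"tz": 7.25,"rx": 0,"ry": 0,"rz": 0}]}}

```text
time: 15.32
position: [0.5629, -0.1985, 0.0341]
eef_rot: [[0.245, 0.969, 0.001], [0.969, -0.245, -0.001], [-0.0, 0.002, -1.0]]
wrist_force: [-0.3, 0.0, -2.4]
gripper_width: 0.364
grasp_force: 49.9
```

Request:
{"op": "send_rows", "data": {"series": [{"tx": 0,"ty": 0,"tz": 0.1,"rx": 0,"ry": 0,"rz": 0},{"tx": 0,"ty": 0,"tz": 0.2,"rx": 0,"ry": 0,"rz": 0},{"tx": 0,"ty": 0,"tz": 0.2,"rx": 0,"ry": 0,"rz": 0},{"tx": 0,"ty": 0,"tz": 0.2,"rx": 0,"ry": 0,"rz": 0}]}}

```text
time: 15.65
position: [0.5628, -0.1985, 0.0326]
eef_rot: [[0.245, 0.969, 0.001], [0.969, -0.245, -0.001], [-0.0, 0.001, -1.0]]
wrist_force: [-1.4, 0.8, 6.7]
gripper_width: 0.36
grasp_force: 50.6
```

Request:
{"op": "send_rows", "data": {"series": [{"tx": 0,"ty": 0,"tz": 0,"rx": 0,"ry": 0,"rz": 0},{"tx": 0,"ty": 0,"tz": 0,"rx": 0,"ry": 0,"rz": 0},{"tx": 0,"ty": 0,"tz": 0,"rx": 0,"ry": 0,"rz": 0},{"tx": 0,"ty": 0,"tz": 0,"rx": 0,"ry": 0,"rz": 0},{"tx": 0,"ty": 0,"tz": 0,"rx": 0,"ry": 0,"rz": 0},{"tx": 0,"ty": 0,"tz": 0,"rx": 0,"ry": 0,"rz": 0},{"tx": 0,"ty": 0,"tz": 0,"rx": 0,"ry": 0,"rz": 0},{"tx": 0,"ty": 0,"tz": 0,"rx": 0,"ry": 0,"rz": 0}], "claw": 0}}

```text
time: 16.32
position: [0.5624, -0.1982, 0.0312]
eef_rot: [[0.245, 0.969, -0.0], [0.969, -0.245, 0.0], [0.0, -0.0, -1.0]]
wrist_force: [-0.8, 0.6, 0.5]
gripper_width: 0.999
grasp_force: 0.0
```

Request:
{"op": "send_rows", "data": {"series": [{"tx": 0,"ty": 0,"tz": -0.5,"rx": 0,"ry": 0,"rz": 0},{"tx": 0,"ty": 0,"tz": -1.5,"rx": 0,"ry": 0,"rz": 0},{"tx": 0,"ty": 0,"tz": -3.5,"rx": 0,"ry": 0,"rz": 0},{"tx": 0,"ty": 0,"tz": -6,"rx": 0,"ry": 0,"rz": 0},{"tx": 0,"ty": 0,"tz": -9,"rx": 0,"ry": 0,"rz": 0},{"tx": 0,"ty": 0,"tz": -12,"rx": 0,"ry": 0,"rz": 0},{"tx": 0,"ty": 0,"tz": -14,"rx": 0,"ry": 0,"rz": 0},{"tx": 0,"ty": 0,"tz": -15,"rx": 0,"ry": 0,"rz": 0},{"tx": 0,"ty": 0,"tz": -15,"rx": 0,"ry": 0,"rz": 0},{"tx": 0,"ty": 0,"tz": -15,"rx": 0,"ry": 0,"rz": 0}]}}

```text
time: 17.15
position: [0.5622, -0.1981, 0.1816]
eef_rot: [[0.245, 0.969, 0.0], [0.969, -0.245, -0.0], [-0.0, 0.0, -1.0]]
wrist_force: [0.1, 0.4, -0.2]
gripper_width: 1.0
grasp_force: 0.0
```

```bash
python3 d.py .5117 .268 .15 95;python3 - <<'E'
from h import *
S=cam("wrist")
for g in((.576,-.14),(.5614,-.198)):
    p=proj(np.array([*g,.084]),S);m=dark(S,p,14);print(p.round(1),m.round(1),onplane(m,S,.084).round(4))
E
```

```text
t 17.15 pos [ 0.5622 -0.1981  0.1816] cm [ 43.94 -16.34   3.15] rot [ 0.     0.    -0.335] rows 11.3 w 1.0 F [ 0.1  0.4 -0.2]
[327.1 122.2] [326.2 125. ] [ 0.5748 -0.1419  0.084 ]
[327.2 195.5] [327.4 198.6] [ 0.5609 -0.2008  0.084 ]
```

Both placed mouths are within 3 mm of their pocket centres at the expected height. Yellow is next.

Request:
{"op": "send_rows", "data": {"series": [{"tx": 3,"ty": -1.1,"tz": 0,"rx": 0,"ry": 0,"rz": -0.02},{"tx": 6.8,"ty": -2.5,"tz": 0,"rx": 0,"ry": 0,"rz": -0.05},{"tx": 10.6,"ty": -3.9,"tz": 0,"rx": 0,"ry": 0,"rz": -0.08},{"tx": 14.4,"ty": -5.4,"tz": 0,"rx": 0,"ry": 0,"rz": -0.11},{"tx": 18.2,"ty": -6.8,"tz": 0,"rx": 0,"ry": 0,"rz": -0.14},{"tx": 22,"ty": -8.2,"tz": 0,"rx": 0,"ry": 0,"rz": -0.17},{"tx": 25.8,"ty": -9.6,"tz": 0,"rx": 0,"ry": 0,"rz": -0.2},{"tx": 29.6,"ty": -11,"tz": 0,"rx": 0,"ry": 0,"rz": -0.23},{"tx": 33.2,"ty": -12.4,"tz": 0,"rx": 0,"ry": 0,"rz": -0.26},{"tx": 36,"ty": -13.4,"tz": 0,"rx": 0,"ry": 0,"rz": -0.28}]}}

```text
time: 18.03
position: [0.5184, 0.1863, 0.1792]
eef_rot: [[-0.035, 0.999, -0.005], [0.999, 0.035, -0.0], [0.0, -0.005, -1.0]]
wrist_force: [-0.0, -0.1, -0.5]
gripper_width: 0.996
grasp_force: 0.0
```

```bash
python3 d.py .5117 .268 .15 95
```

```text
t 18.03 pos [0.5184 0.1863 0.1792] cm [ 8.19 -0.37  2.92] rot [-0.005 -0.    -0.053] rows 2.1 w 0.996 F [-0.  -0.1 -0.5]
```

Request:
{"op": "send_rows", "data": {"series": [{"tx": 3,"ty": -0.2,"tz": 1,"rx": 0,"ry": 0,"rz": -0.02},{"tx": 6,"ty": -0.4,"tz": 2,"rx": 0,"ry": 0,"rz": -0.04},{"tx": 8,"ty": -0.5,"tz": 2.9,"rx": 0,"ry": 0,"rz": -0.055},{"tx": 8.4,"ty": -0.5,"tz": 2.9,"rx": 0,"ry": 0,"rz": -0.055},{"tx": 8.4,"ty": -0.5,"tz": 2.9,"rx": 0,"ry": 0,"rz": -0.055},{"tx": 8.4,"ty": -0.5,"tz": 2.9,"rx": 0,"ry": 0,"rz": -0.055},{"tx": 8.4,"ty": -0.5,"tz": 2.9,"rx": 0,"ry": 0,"rz": -0.055}]}}

```text
time: 18.62
position: [0.5133, 0.2663, 0.1521]
eef_rot: [[-0.086, 0.996, -0.001], [0.996, 0.086, -0.001], [-0.001, -0.001, -1.0]]
wrist_force: [-0.4, 0.3, -0.3]
gripper_width: 0.997
grasp_force: 0.0
```

```bash
python3 d.py .5117 .268 .045 95
```

```text
t 18.62 pos [0.5133 0.2663 0.1521] cm [ 0.19 -0.14 10.71] rot [-0.001  0.001 -0.002] rows 2.6 w 0.997 F [-0.4  0.3 -0.3]
```

Request:
{"op": "send_rows", "data": {"series": [{"tx": 0.15,"ty": -0.1,"tz": 2,"rx": 0,"ry": 0,"rz": 0},{"tx": 0.15,"ty": -0.1,"tz": 4.5,"rx": 0,"ry": 0,"rz": 0},{"tx": 0.15,"ty": -0.1,"tz": 7,"rx": 0,"ry": 0,"rz": 0},{"tx": 0.15,"ty": -0.1,"tz": 9,"rx": 0,"ry": 0,"rz": 0},{"tx": 0.15,"ty": -0.1,"tz": 10.2,"rx": 0,"ry": 0,"rz": 0},{"tx": 0.15,"ty": -0.1,"tz": 10.6,"rx": 0,"ry": 0,"rz": 0},{"tx": 0.15,"ty": -0.1,"tz": 10.6,"rx": 0,"ry": 0,"rz": 0},{"tx": 0.15,"ty": -0.1,"tz": 10.6,"rx": 0,"ry": 0,"rz": 0}]}}

```text
time: 19.28
position: [0.513, 0.2686, 0.0471]
eef_rot: [[-0.086, 0.996, 0.001], [0.996, 0.086, 0.0], [0.0, 0.002, -1.0]]
wrist_force: [-0.3, -0.6, -0.4]
gripper_width: 1.003
grasp_force: 0.0
```

Request:
{"op": "send_rows", "data": {"series": [{"tx": 0,"ty": 0,"tz": 0,"rx": 0,"ry": 0,"rz": 0},{"tx": 0,"ty": 0,"tz": 0,"rx": 0,"ry": 0,"rz": 0},{"tx": 0,"ty": 0,"tz": 0,"rx": 0,"ry": 0,"rz": 0},{"tx": 0,"ty": 0,"tz": 0,"rx": 0,"ry": 0,"rz": 0},{"tx": 0,"ty": 0,"tz": 0,"rx": 0,"ry": 0,"rz": 0},{"tx": 0,"ty": 0,"tz": 0,"rx": 0,"ry": 0,"rz": 0},{"tx": 0,"ty": 0,"tz": 0,"rx": 0,"ry": 0,"rz": 0},{"tx": 0,"ty": 0,"tz": 0,"rx": 0,"ry": 0,"rz": 0},{"tx": 0,"ty": 0,"tz": 0,"rx": 0,"ry": 0,"rz": 0},{"tx": 0,"ty": 0,"tz": 0,"rx": 0,"ry": 0,"rz": 0}], "claw": 1, "force": 50}}

```text
time: 20.12
position: [0.5124, 0.2691, 0.0471]
eef_rot: [[-0.087, 0.996, 0.001], [0.996, 0.087, 0.0], [0.0, 0.001, -1.0]]
wrist_force: [-1.2, -0.7, 5.9]
gripper_width: 0.364
grasp_force: 49.3
```

Request:
{"op": "send_rows", "data": {"series": [{"tx": 0,"ty": 0,"tz": -0.5,"rx": 0,"ry": 0,"rz": 0},{"tx": 0,"ty": 0,"tz": -1.5,"rx": 0,"ry": 0,"rz": 0},{"tx": 0,"ty": 0,"tz": -3.5,"rx": 0,"ry": 0,"rz": 0},{"tx": 0,"ty": 0,"tz": -6,"rx": 0,"ry": 0,"rz": 0},{"tx": 0,"ty": 0,"tz": -9,"rx": 0,"ry": 0,"rz": 0},{"tx": 0,"ty": 0,"tz": -12,"rx": 0,"ry": 0,"rz": 0},{"tx": 0,"ty": 0,"tz": -14,"rx": 0,"ry": 0,"rz": 0},{"tx": 0,"ty": 0,"tz": -15,"rx": 0,"ry": 0,"rz": 0},{"tx": 0,"ty": 0,"tz": -15,"rx": 0,"ry": 0,"rz": 0},{"tx": 0,"ty": 0,"tz": -15,"rx": 0,"ry": 0,"rz": 0}]}}

```text
time: 20.95
position: [0.5115, 0.2687, 0.1961]
eef_rot: [[-0.087, 0.996, -0.0], [0.996, 0.087, -0.0], [-0.0, -0.0, -1.0]]
wrist_force: [-0.5, -0.1, -2.6]
gripper_width: 0.366
grasp_force: 49.7
```

```bash
python3 d.py .5466 -.256 .195 75.7
```

```text
t 20.95 pos [0.5115 0.2687 0.1961] cm [-52.58  -1.07   0.12] rot [-0.     0.     0.337] rows 12.6 w 0.366 F [-0.5 -0.1 -2.6]
```

Request:
{"op": "send_rows", "data": {"series": [{"tx": -1,"ty": 0,"tz": 0,"rx": 0,"ry": 0,"rz": 0.01},{"tx": -4,"ty": -0.1,"tz": 0,"rx": 0,"ry": 0,"rz": 0.03},{"tx": -8,"ty": -0.2,"tz": 0,"rx": 0,"ry": 0,"rz": 0.05},{"tx": -12,"ty": -0.2,"tz": 0,"rx": 0,"ry": 0,"rz": 0.08},{"tx": -16,"ty": -0.3,"tz": 0,"rx": 0,"ry": 0,"rz": 0.1},{"tx": -20,"ty": -0.4,"tz": 0,"rx": 0,"ry": 0,"rz": 0.13},{"tx": -24,"ty": -0.5,"tz": 0,"rx": 0,"ry": 0,"rz": 0.15},{"tx": -28,"ty": -0.6,"tz": 0,"rx": 0,"ry": 0,"rz": 0.18},{"tx": -32,"ty": -0.7,"tz": 0,"rx": 0,"ry": 0,"rz": 0.2},{"tx": -36,"ty": -0.7,"tz": 0,"rx": 0,"ry": 0,"rz": 0.23}]}}

```text
time: 21.78
position: [0.5343, -0.0924, 0.1942]
eef_rot: [[0.145, 0.989, -0.005], [0.99, -0.145, 0.002], [0.001, -0.005, -1.0]]
wrist_force: [1.0, 0.7, -1.9]
gripper_width: 0.358
grasp_force: 49.7
```

```bash
python3 d.py .5466 -.256 .195 75.7
```

```text
t 21.78 pos [ 0.5343 -0.0924  0.1942] cm [-16.01   3.58  -0.11] rot [-0.005 -0.001  0.105] rows 3.9 w 0.358 F [ 1.   0.7 -1.9]
```

Request:
{"op": "send_rows", "data": {"series": [{"tx": -4,"ty": 0.9,"tz": 0,"rx": 0,"ry": 0,"rz": 0.03},{"tx": -8,"ty": 1.8,"tz": 0,"rx": 0,"ry": 0,"rz": 0.06},{"tx": -12,"ty": 2.7,"tz": 0,"rx": 0,"ry": 0,"rz": 0.08},{"tx": -15,"ty": 3.4,"tz": 0,"rx": 0,"ry": 0,"rz": 0.1},{"tx": -16.2,"ty": 3.6,"tz": 1.5,"rx": 0,"ry": 0,"rz": 0.105},{"tx": -16.2,"ty": 3.6,"tz": 4,"rx": 0,"ry": 0,"rz": 0.105},{"tx": -16.2,"ty": 3.6,"tz": 6.5,"rx": 0,"ry": 0,"rz": 0.105},{"tx": -16.2,"ty": 3.6,"tz": 8.5,"rx": 0,"ry": 0,"rz": 0.105},{"tx": -16.2,"ty": 3.6,"tz": 9,"rx": 0,"ry": 0,"rz": 0.105},{"tx": -16.2,"ty": 3.6,"tz": 9,"rx": 0,"ry": 0,"rz": 0.105}]}}

```text
time: 22.62
position: [0.5463, -0.2549, 0.1029]
eef_rot: [[0.246, 0.969, -0.007], [0.969, -0.246, 0.004], [0.003, -0.007, -1.0]]
wrist_force: [-0.5, -0.3, -2.3]
gripper_width: 0.36
grasp_force: 49.7
```

```bash
python3 d.py .5466 -.256 .033 75.7
```

```text
t 22.62 pos [ 0.5463 -0.2549  0.1029] cm [-0.12  0.11  6.99] rot [-0.007 -0.003  0.001] rows 1.7 w 0.36 F [-0.5 -0.3 -2.3]
```

Request:
{"op": "send_rows", "data": {"series": [{"tx": -0.1,"ty": 0.1,"tz": 1.5,"rx": 0,"ry": 0,"rz": 0},{"tx": -0.1,"ty": 0.1,"tz": 3.5,"rx": 0,"ry": 0,"rz": 0},{"tx": -0.1,"ty": 0.1,"tz": 5.2,"rx": 0,"ry": 0,"rz": 0},{"tx": -0.1,"ty": 0.1,"tz": 6.3,"rx": 0,"ry": 0,"rz": 0},{"tx": -0.1,"ty": 0.1,"tz": 6.7,"rx": 0,"ry": 0,"rz": 0},{"tx": -0.1,"ty": 0.1,"tz": 6.9,"rx": 0,"ry": 0,"rz": 0},{"tx": -0.1,"ty": 0.1,"tz": 7,"rx": 0,"ry": 0,"rz": 0},{"tx": -0.1,"ty": 0.1,"tz": 7,"rx": 0,"ry": 0,"rz": 0},{"tx": -0.1,"ty": 0.1,"tz": 7,"rx": 0,"ry": 0,"rz": 0},{"tx": -0.1,"ty": 0.1,"tz": 7,"rx": 0,"ry": 0,"rz": 0}]}}

```text
time: 23.45
position: [0.5501, -0.2574, 0.0372]
eef_rot: [[0.245, 0.969, 0.001], [0.969, -0.245, -0.001], [-0.001, 0.002, -1.0]]
wrist_force: [0.0, -0.5, -2.8]
gripper_width: 0.363
grasp_force: 49.7
```

Request:
{"op": "send_rows", "data": {"series": [{"tx": 0.05,"ty": -0.15,"tz": 0,"rx": 0,"ry": 0,"rz": 0},{"tx": 0.05,"ty": -0.3,"tz": 0.1,"rx": 0,"ry": 0,"rz": 0},{"tx": 0.05,"ty": -0.3,"tz": 0.2,"rx": 0,"ry": 0,"rz": 0},{"tx": 0.05,"ty": -0.3,"tz": 0.3,"rx": 0,"ry": 0,"rz": 0},{"tx": 0.05,"ty": -0.3,"tz": 0.4,"rx": 0,"ry": 0,"rz": 0},{"tx": 0.05,"ty": -0.3,"tz": 0.45,"rx": 0,"ry": 0,"rz": 0},{"tx": 0.05,"ty": -0.3,"tz": 0.45,"rx": 0,"ry": 0,"rz": 0}]}}

```text
time: 24.03
position: [0.5467, -0.2558, 0.0331]
eef_rot: [[0.245, 0.969, -0.0], [0.969, -0.245, 0.0], [-0.0, -0.0, -1.0]]
wrist_force: [-2.7, 1.5, 6.7]
gripper_width: 0.362
grasp_force: 50.7
```

Request:
{"op": "send_rows", "data": {"series": [{"tx": 0,"ty": 0,"tz": 0,"rx": 0,"ry": 0,"rz": 0},{"tx": 0,"ty": 0,"tz": 0,"rx": 0,"ry": 0,"rz": 0},{"tx": 0,"ty": 0,"tz": 0,"rx": 0,"ry": 0,"rz": 0},{"tx": 0,"ty": 0,"tz": 0,"rx": 0,"ry": 0,"rz": 0},{"tx": 0,"ty": 0,"tz": 0,"rx": 0,"ry": 0,"rz": 0},{"tx": 0,"ty": 0,"tz": 0,"rx": 0,"ry": 0,"rz": 0},{"tx": 0,"ty": 0,"tz": 0,"rx": 0,"ry": 0,"rz": 0},{"tx": 0,"ty": 0,"tz": 0,"rx": 0,"ry": 0,"rz": 0}], "claw": 0}}

```text
time: 24.7
position: [0.5468, -0.2558, 0.0317]
eef_rot: [[0.245, 0.969, -0.0], [0.969, -0.245, 0.0], [0.0, -0.0, -1.0]]
wrist_force: [-0.4, 0.6, -0.0]
gripper_width: 1.0
grasp_force: 0.0
```

Request:
{"op": "send_rows", "data": {"series": [{"tx": 0,"ty": 0,"tz": -0.5,"rx": 0,"ry": 0,"rz": 0},{"tx": 0,"ty": 0,"tz": -1.5,"rx": 0,"ry": 0,"rz": 0},{"tx": 0,"ty": 0,"tz": -3.5,"rx": 0,"ry": 0,"rz": 0},{"tx": 0,"ty": 0,"tz": -6,"rx": 0,"ry": 0,"rz": 0},{"tx": 0,"ty": 0,"tz": -9,"rx": 0,"ry": 0,"rz": 0},{"tx": 0,"ty": 0,"tz": -12,"rx": 0,"ry": 0,"rz": 0},{"tx": 0,"ty": 0,"tz": -14,"rx": 0,"ry": 0,"rz": 0},{"tx": 0,"ty": 0,"tz": -15,"rx": 0,"ry": 0,"rz": 0},{"tx": 0,"ty": 0,"tz": -15,"rx": 0,"ry": 0,"rz": 0},{"tx": 0,"ty": 0,"tz": -15,"rx": 0,"ry": 0,"rz": 0}]}}

```text
time: 25.53
position: [0.5467, -0.2557, 0.1821]
eef_rot: [[0.245, 0.969, 0.0], [0.969, -0.245, -0.0], [-0.0, 0.0, -1.0]]
wrist_force: [0.0, -0.2, -0.5]
gripper_width: 1.001
grasp_force: 0.0
```

```bash
python3 d.py .5075 .328 .15 95;python3 - <<'E'
from h import *
S=cam("wrist")
for g in((.576,-.14),(.5614,-.198),(.5466,-.256)):
    p=proj(np.array([*g,.084]),S);m=dark(S,p,14);print(p.round(1),m.round(1),onplane(m,S,.084).round(4))
E
```

```text
t 25.53 pos [ 0.5467 -0.2557  0.1821] cm [ 55.62 -18.12   3.19] rot [ 0.     0.    -0.335] rows 14.0 w 1.001 F [ 0.  -0.2 -0.5]
[328.3  37.6] [327.2  40.2] [ 0.5748 -0.1414  0.084 ]
[328.4 122.3] [328.9 124.5] [ 0.5614 -0.1997  0.084 ]
[328.2 195.5] [327.  197.1] [ 0.5453 -0.2571  0.084 ]
```

Three sockets are standing in place. Blue is next.

Request:
{"op": "send_rows", "data": {"series": [{"tx": 3,"ty": -1,"tz": 0,"rx": 0,"ry": 0,"rz": -0.02},{"tx": 6.8,"ty": -2.2,"tz": 0,"rx": 0,"ry": 0,"rz": -0.04},{"tx": 10.6,"ty": -3.5,"tz": 0,"rx": 0,"ry": 0,"rz": -0.06},{"tx": 14.4,"ty": -4.7,"tz": 0,"rx": 0,"ry": 0,"rz": -0.09},{"tx": 18.2,"ty": -5.9,"tz": 0,"rx": 0,"ry": 0,"rz": -0.11},{"tx": 22,"ty": -7.2,"tz": 0,"rx": 0,"ry": 0,"rz": -0.13},{"tx": 25.8,"ty": -8.4,"tz": 0,"rx": 0,"ry": 0,"rz": -0.16},{"tx": 29.6,"ty": -9.6,"tz": 0,"rx": 0,"ry": 0,"rz": -0.18},{"tx": 33.4,"ty": -10.9,"tz": 0,"rx": 0,"ry": 0,"rz": -0.2},{"tx": 37,"ty": -12.1,"tz": 0,"rx": 0,"ry": 0,"rz": -0.22}]}}

```text
time: 26.42
position: [0.5184, 0.1345, 0.1798]
eef_rot: [[0.027, 1.0, -0.005], [1.0, -0.027, -0.0], [-0.0, -0.005, -1.0]]
wrist_force: [0.7, -0.2, -0.1]
gripper_width: 1.0
grasp_force: 0.0
```

```bash
python3 d.py .5075 .328 .15 95
```

```text
t 26.42 pos [0.5184 0.1345 0.1798] cm [19.31 -1.6   2.98] rot [-0.005 -0.    -0.114] rows 4.7 w 1.0 F [ 0.7 -0.2 -0.1]
```

Request:
{"op": "send_rows", "data": {"series": [{"tx": 4,"ty": -0.3,"tz": 0,"rx": 0,"ry": 0,"rz": -0.02},{"tx": 8,"ty": -0.7,"tz": 0,"rx": 0,"ry": 0,"rz": -0.05},{"tx": 12,"ty": -1,"tz": 0.5,"rx": 0,"ry": 0,"rz": -0.07},{"tx": 16,"ty": -1.4,"tz": 1.5,"rx": 0,"ry": 0,"rz": -0.095},{"tx": 18.7,"ty": -1.6,"tz": 2.5,"rx": 0,"ry": 0,"rz": -0.114},{"tx": 19.4,"ty": -1.7,"tz": 3,"rx": 0,"ry": 0,"rz": -0.114},{"tx": 19.4,"ty": -1.7,"tz": 3,"rx": 0,"ry": 0,"rz": -0.114},{"tx": 19.4,"ty": -1.7,"tz": 3,"rx": 0,"ry": 0,"rz": -0.114},{"tx": 19.4,"ty": -1.7,"tz": 3,"rx": 0,"ry": 0,"rz": -0.114}]}}

```text
time: 27.17
position: [0.5087, 0.3254, 0.1512]
eef_rot: [[-0.085, 0.996, -0.002], [0.996, 0.085, -0.001], [-0.001, -0.002, -1.0]]
wrist_force: [-0.2, -0.9, -0.1]
gripper_width: 1.002
grasp_force: 0.0
```

```bash
python3 d.py .5075 .328 .045 95
```

```text
t 27.17 pos [0.5087 0.3254 0.1512] cm [ 0.28 -0.08 10.62] rot [-0.002  0.001 -0.003] rows 2.5 w 1.002 F [-0.2 -0.9 -0.1]
```

Request:
{"op": "send_rows", "data": {"series": [{"tx": 0.2,"ty": -0.1,"tz": 2,"rx": 0,"ry": 0,"rz": 0},{"tx": 0.2,"ty": -0.1,"tz": 4.5,"rx": 0,"ry": 0,"rz": 0},{"tx": 0.2,"ty": -0.1,"tz": 7,"rx": 0,"ry": 0,"rz": 0},{"tx": 0.2,"ty": -0.1,"tz": 9,"rx": 0,"ry": 0,"rz": 0},{"tx": 0.2,"ty": -0.1,"tz": 10.2,"rx": 0,"ry": 0,"rz": 0},{"tx": 0.2,"ty": -0.1,"tz": 10.6,"rx": 0,"ry": 0,"rz": 0},{"tx": 0.2,"ty": -0.1,"tz": 10.6,"rx": 0,"ry": 0,"rz": 0},{"tx": 0.2,"ty": -0.1,"tz": 10.6,"rx": 0,"ry": 0,"rz": 0}]}}

```text
time: 27.83
position: [0.5086, 0.3285, 0.0467]
eef_rot: [[-0.085, 0.996, 0.001], [0.996, 0.085, 0.001], [0.0, 0.001, -1.0]]
wrist_force: [-0.5, 0.2, 0.0]
gripper_width: 0.999
grasp_force: 0.0
```

Request:
{"op": "send_rows", "data": {"series": [{"tx": 0,"ty": 0,"tz": 0,"rx": 0,"ry": 0,"rz": 0},{"tx": 0,"ty": 0,"tz": 0,"rx": 0,"ry": 0,"rz": 0},{"tx": 0,"ty": 0,"tz": 0,"rx": 0,"ry": 0,"rz": 0},{"tx": 0,"ty": 0,"tz": 0,"rx": 0,"ry": 0,"rz": 0},{"tx": 0,"ty": 0,"tz": 0,"rx": 0,"ry": 0,"rz": 0},{"tx": 0,"ty": 0,"tz": 0,"rx": 0,"ry": 0,"rz": 0},{"tx": 0,"ty": 0,"tz": 0,"rx": 0,"ry": 0,"rz": 0},{"tx": 0,"ty": 0,"tz": 0,"rx": 0,"ry": 0,"rz": 0},{"tx": 0,"ty": 0,"tz": 0,"rx": 0,"ry": 0,"rz": 0},{"tx": 0,"ty": 0,"tz": 0,"rx": 0,"ry": 0,"rz": 0}], "claw": 1, "force": 50}}

```text
time: 28.67
position: [0.508, 0.3292, 0.0466]
eef_rot: [[-0.086, 0.996, 0.001], [0.996, 0.086, 0.001], [0.0, 0.001, -1.0]]
wrist_force: [-0.8, 0.5, 5.3]
gripper_width: 0.361
grasp_force: 49.4
```

Request:
{"op": "send_rows", "data": {"series": [{"tx": 0,"ty": 0,"tz": -0.5,"rx": 0,"ry": 0,"rz": 0},{"tx": 0,"ty": 0,"tz": -1.5,"rx": 0,"ry": 0,"rz": 0},{"tx": 0,"ty": 0,"tz": -3.5,"rx": 0,"ry": 0,"rz": 0},{"tx": 0,"ty": 0,"tz": -6,"rx": 0,"ry": 0,"rz": 0},{"tx": 0,"ty": 0,"tz": -9,"rx": 0,"ry": 0,"rz": 0},{"tx": 0,"ty": 0,"tz": -12,"rx": 0,"ry": 0,"rz": 0},{"tx": 0,"ty": 0,"tz": -14,"rx": 0,"ry": 0,"rz": 0},{"tx": 0,"ty": 0,"tz": -15,"rx": 0,"ry": 0,"rz": 0},{"tx": 0,"ty": 0,"tz": -15,"rx": 0,"ry": 0,"rz": 0},{"tx": 0,"ty": 0,"tz": -15,"rx": 0,"ry": 0,"rz": 0}]}}

```text
time: 29.5
position: [0.5071, 0.3286, 0.1955]
eef_rot: [[-0.086, 0.996, -0.001], [0.996, 0.086, -0.0], [-0.0, -0.001, -1.0]]
wrist_force: [-0.5, -0.0, -2.3]
gripper_width: 0.361
grasp_force: 49.7
```

```bash
python3 d.py .5318 -.314 .195 75.7
```

```text
t 29.5 pos [0.5071 0.3286 0.1955] cm [-64.24  -3.06   0.07] rot [-0.001  0.     0.336] rows 15.4 w 0.361 F [-0.5 -0.  -2.3]
```

Request:
{"op": "send_rows", "data": {"series": [{"tx": -1,"ty": 0,"tz": 0,"rx": 0,"ry": 0,"rz": 0.01},{"tx": -4,"ty": -0.2,"tz": 0,"rx": 0,"ry": 0,"rz": 0.02},{"tx": -8,"ty": -0.4,"tz": 0,"rx": 0,"ry": 0,"rz": 0.04},{"tx": -12,"ty": -0.6,"tz": 0,"rx": 0,"ry": 0,"rz": 0.06},{"tx": -16,"ty": -0.8,"tz": 0,"rx": 0,"ry": 0,"rz": 0.08},{"tx": -20,"ty": -1,"tz": 0,"rx": 0,"ry": 0,"rz": 0.1},{"tx": -24,"ty": -1.1,"tz": 0,"rx": 0,"ry": 0,"rz": 0.12},{"tx": -28,"ty": -1.3,"tz": 0,"rx": 0,"ry": 0,"rz": 0.14},{"tx": -32,"ty": -1.5,"tz": 0,"rx": 0,"ry": 0,"rz": 0.16},{"tx": -36,"ty": -1.7,"tz": 0,"rx": 0,"ry": 0,"rz": 0.18}]}}

```text
time: 30.33
position: [0.5197, -0.0334, 0.1939]
eef_rot: [[0.096, 0.995, -0.004], [0.995, -0.096, 0.001], [0.001, -0.004, -1.0]]
wrist_force: [1.0, -0.6, -2.8]
gripper_width: 0.363
grasp_force: 49.7
```

```bash
python3 d.py .5318 -.314 .195 75.7
```

```text
t 30.33 pos [ 0.5197 -0.0334  0.1939] cm [-27.81   3.89  -0.14] rot [-0.004 -0.     0.154] rows 6.7 w 0.363 F [ 1.  -0.6 -2.8]
```

Request:
{"op": "send_rows", "data": {"series": [{"tx": -4,"ty": 0.6,"tz": 0,"rx": 0,"ry": 0,"rz": 0.02},{"tx": -8,"ty": 1.1,"tz": 0,"rx": 0,"ry": 0,"rz": 0.045},{"tx": -12,"ty": 1.7,"tz": 0,"rx": 0,"ry": 0,"rz": 0.07},{"tx": -16,"ty": 2.2,"tz": 0,"rx": 0,"ry": 0,"rz": 0.09},{"tx": -20,"ty": 2.8,"tz": 0,"rx": 0,"ry": 0,"rz": 0.11},{"tx": -24,"ty": 3.4,"tz": 0,"rx": 0,"ry": 0,"rz": 0.135},{"tx": -27,"ty": 3.8,"tz": 0,"rx": 0,"ry": 0,"rz": 0.15},{"tx": -28,"ty": 3.9,"tz": 0,"rx": 0,"ry": 0,"rz": 0.155},{"tx": -28,"ty": 3.9,"tz": 0,"rx": 0,"ry": 0,"rz": 0.155},{"tx": -28,"ty": 3.9,"tz": 0,"rx": 0,"ry": 0,"rz": 0.155}]}}

```text
time: 31.17
position: [0.5325, -0.3129, 0.1938]
eef_rot: [[0.248, 0.969, -0.004], [0.969, -0.248, 0.004], [0.003, -0.004, -1.0]]
wrist_force: [0.1, 0.9, -2.3]
gripper_width: 0.359
grasp_force: 49.7
```

```bash
python3 d.py .5318 -.314 .033 75.7
```

```text
t 31.17 pos [ 0.5325 -0.3129  0.1938] cm [-0.17  0.03 16.08] rot [-0.004 -0.003 -0.001] rows 3.9 w 0.359 F [ 0.1  0.9 -2.3]
```

Request:
{"op": "send_rows", "data": {"series": [{"tx": 0,"ty": 0,"tz": 1.5,"rx": 0,"ry": 0,"rz": 0},{"tx": 0,"ty": 0,"tz": 4,"rx": 0,"ry": 0,"rz": 0},{"tx": 0,"ty": 0,"tz": 7,"rx": 0,"ry": 0,"rz": 0},{"tx": 0,"ty": 0,"tz": 10,"rx": 0,"ry": 0,"rz": 0},{"tx": 0,"ty": 0,"tz": 12.5,"rx": 0,"ry": 0,"rz": 0},{"tx": 0,"ty": 0,"tz": 13.5,"rx": 0,"ry": 0,"rz": 0},{"tx": 0,"ty": 0,"tz": 14,"rx": 0,"ry": 0,"rz": 0},{"tx": 0,"ty": 0,"tz": 14,"rx": 0,"ry": 0,"rz": 0},{"tx": 0,"ty": 0,"tz": 14,"rx": 0,"ry": 0,"rz": 0},{"tx": 0,"ty": 0,"tz": 14,"rx": 0,"ry": 0,"rz": 0}]}}

```text
time: 32.0
position: [0.5353, -0.3142, 0.0576]
eef_rot: [[0.246, 0.969, 0.003], [0.969, -0.246, -0.002], [-0.001, 0.003, -1.0]]
wrist_force: [-0.2, -0.4, -2.1]
gripper_width: 0.361
grasp_force: 49.8
```

```bash
python3 d.py .5318 -.314 .0325 75.7
```

```text
t 32.0 pos [ 0.5353 -0.3142  0.0576] cm [-0.06 -0.35  2.51] rot [0.003 0.001 0.001] rows 0.6 w 0.361 F [-0.2 -0.4 -2.1]
```

Request:
{"op": "send_rows", "data": {"series": [{"tx": 0,"ty": -0.15,"tz": 0.3,"rx": 0,"ry": 0,"rz": 0},{"tx": 0,"ty": -0.3,"tz": 0.9,"rx": 0,"ry": 0,"rz": 0},{"tx": 0,"ty": -0.3,"tz": 1.5,"rx": 0,"ry": 0,"rz": 0},{"tx": 0,"ty": -0.3,"tz": 1.9,"rx": 0,"ry": 0,"rz": 0},{"tx": 0,"ty": -0.3,"tz": 2.2,"rx": 0,"ry": 0,"rz": 0},{"tx": 0,"ty": -0.3,"tz": 2.35,"rx": 0,"ry": 0,"rz": 0},{"tx": 0,"ty": -0.3,"tz": 2.45,"rx": 0,"ry": 0,"rz": 0},{"tx": 0,"ty": -0.3,"tz": 2.5,"rx": 0,"ry": 0,"rz": 0},{"tx": 0,"ty": -0.3,"tz": 2.5,"rx": 0,"ry": 0,"rz": 0},{"tx": 0,"ty": -0.3,"tz": 2.5,"rx": 0,"ry": 0,"rz": 0}]}}

```text
time: 32.83
position: [0.5309, -0.3128, 0.0326]
eef_rot: [[0.246, 0.969, -0.001], [0.969, -0.246, 0.0], [0.0, -0.001, -1.0]]
wrist_force: [-4.5, 2.0, 10.1]
gripper_width: 0.358
grasp_force: 51.0
```

In contact at 10 N. Releasing and rising.

Request:
{"op": "send_rows", "data": {"series": [{"tx": 0,"ty": 0,"tz": 0,"rx": 0,"ry": 0,"rz": 0},{"tx": 0,"ty": 0,"tz": 0,"rx": 0,"ry": 0,"rz": 0},{"tx": 0,"ty": 0,"tz": 0,"rx": 0,"ry": 0,"rz": 0},{"tx": 0,"ty": 0,"tz": 0,"rx": 0,"ry": 0,"rz": 0},{"tx": 0,"ty": 0,"tz": 0,"rx": 0,"ry": 0,"rz": 0},{"tx": 0,"ty": 0,"tz": 0,"rx": 0,"ry": 0,"rz": 0},{"tx": 0,"ty": 0,"tz": 0,"rx": 0,"ry": 0,"rz": 0},{"tx": 0,"ty": 0,"tz": 0,"rx": 0,"ry": 0,"rz": 0}], "claw": 0}}

```text
time: 33.5
position: [0.5313, -0.3129, 0.0307]
eef_rot: [[0.246, 0.969, -0.0], [0.969, -0.246, 0.0], [0.0, -0.0, -1.0]]
wrist_force: [0.3, -0.0, -1.0]
gripper_width: 0.999
grasp_force: 0.0
```

Request:
{"op": "send_rows", "data": {"series": [{"tx": 0,"ty": 0,"tz": -0.5,"rx": 0,"ry": 0,"rz": 0},{"tx": 0,"ty": 0,"tz": -1.5,"rx": 0,"ry": 0,"rz": 0},{"tx": 0,"ty": 0,"tz": -3.5,"rx": 0,"ry": 0,"rz": 0},{"tx": 0,"ty": 0,"tz": -6,"rx": 0,"ry": 0,"rz": 0},{"tx": 0,"ty": 0,"tz": -9,"rx": 0,"ry": 0,"rz": 0},{"tx": 0,"ty": 0,"tz": -12,"rx": 0,"ry": 0,"rz": 0},{"tx": 0,"ty": 0,"tz": -15,"rx": 0,"ry": 0,"rz": 0},{"tx": -2,"ty": 0,"tz": -18,"rx": 0,"ry": 0,"rz": 0},{"tx": -5,"ty": 0,"tz": -20,"rx": 0,"ry": 0,"rz": 0},{"tx": -7,"ty": 0,"tz": -20,"rx": 0,"ry": 0,"rz": 0}]}}

```text
time: 34.33
position: [0.5161, -0.3846, 0.2383]
eef_rot: [[0.246, 0.969, 0.009], [0.969, -0.246, -0.01], [-0.008, 0.011, -1.0]]
wrist_force: [0.5, -0.4, 0.0]
gripper_width: 0.999
grasp_force: 0.0
```

Request:
{"op": "send_rows", "data": {"series": [{"tx": 0,"ty": 0,"tz": 0,"rx": 0,"ry": 0,"rz": 0},{"tx": 0,"ty": 0,"tz": 0,"rx": 0,"ry": 0,"rz": 0},{"tx": 0,"ty": 0,"tz": 0,"rx": 0,"ry": 0,"rz": 0}]}}

```text
time: 34.58
position: [0.5135, -0.3797, 0.2306]
eef_rot: [[0.247, 0.969, -0.001], [0.969, -0.247, 0.002], [0.001, -0.001, -1.0]]
wrist_force: [-0.3, 0.1, -0.8]
gripper_width: 1.002
grasp_force: 0.0
```

Run:
```python
from h import *
S=cam("wrist");C=cam("scene")
cen=np.array([.554,-.2268]);u=np.array([.247,.969]);v=np.array([.969,-.247])
for k,y in dict(green=.09,red=.03,yellow=-.03,blue=-.09).items():
    p=proj(np.array([*(cen+u*y),.084]),S);m=dark(S,p,10)
    X=onplane(m,S,.084);d=X[:2]-cen;print(k,m.round(1),"carrier x,y mm",(1000*d@v).round(1),(1000*d@u).round(1))
a=np.vstack([cv2.resize(S[0],(480,300)),cv2.resize(C[0][110:220,170:346],(480,300))]);cv2.imwrite("pics/end.png",a[:,:,::-1])
```

```text
green [nan nan] carrier x,y mm nan nan
red [nan nan] carrier x,y mm nan nan
yellow [328.8  39.9] carrier x,y mm -1.1 -31.0
blue [327.2 110.3] carrier x,y mm -2.5 -90.3h.py:20: RuntimeWarning: invalid value encountered in divide
  seed=np.array([(w*v).sum(),(w*u).sum()])/w.sum()
```

View pics/end.png

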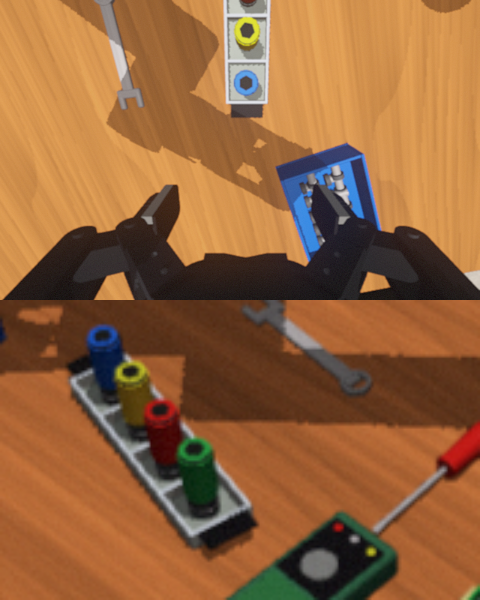

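All four stand upright and centred. From the robot's left they read green, red, yellow, blue, the reverse of the rack. The arm is clear.

```bash
python3 -c "
from rig import ctrl
print(ctrl.finish_job())"
```

```text
the job is handed in; nothing more can be done
None
```

The job is handed in: all four sockets stand upright in the carrier in reverse order (from the left: green, red, yellow, blue), and the last pictures and wrist-camera readings put each within about 3 mm of its pocket centre, but no verdict was returned.

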